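# Clamp the tube carrier on the shaker

### The job

Secure the lidded tube carrier on the shaker, only by pushing with the fingers (nothing needs to be gripped or lifted): push the carrier back along the platform until it is fully home against the back fence, then swing the blue clamp strap across over its lid with the back of a finger until it stops, and then push the red cam lever all the way down so that it clamps the lid. Do not lift or tip the carrier or its lid, do not push the lever before the strap is across, and leave the other things on the desk alone.

Things in the scene. Friction and masses are not known exactly. Their poses are not given: they have to be found in the camera images.
- shaker: White tube shaker fixed to the desk, 180 x 192 mm, aluminium platform 52 mm high. Origin on the desk under the centre of the carrier's home place; x from the front panel to the back, y to the left (clamp stud), z up. 12 mm high rails along x, inner faces y = +-62 mm, lead to a back fence, 91 mm above the platform, with rubber buffers at x = 60 mm. Platform front edge x = -102 mm
- carrier: Loose clear tube carrier, 118 x 118 x 112 mm, on the platform between the rails (3 mm play a side), with its rack of tubes and lid about 0.55 kg; slides at 2 to 6 N. Origin: centre of its underside, axes about as the shaker's. Home: x = 1 mm in the shaker's frame, back face on the buffers; starts 20 to 32 mm in front of that. Plain front face at x = -59 mm, free up to 100 mm above the platform
- carrier_lid: Clear lid with a blue skirt, loose on the carrier, 126 x 126 x 16 mm; origin at the centre of its lower edge, 100 mm above the carrier's underside. Its skirt overlaps the carrier's top 12 mm and stands 4 mm proud of its walls. Its top is 168 mm above the desk
- clamp_strap (a joint): Angle (rad) of the blue strap about the upright stud. 0: across the carrier, at its stop, pointing along the shaker's -y (right); grows counter-clockwise seen from above, pi/2 points along +x (back). Starts at 1.1 to 1.6, range to 1.95; stays where left (friction 0.06 N m). It is 40 mm wide, 150 mm long; its sides reach from 176 to 194 mm above the desk, 8 mm clear of the lid
- strap_end (a point): Middle of the strap's free end, 150 mm from the stud's axis, 180 mm above the desk
- stud_axis (a point): Point on the strap's upright turning axis, 180 mm above the desk; in the shaker's frame x = 0, y = 88 mm. Stud and hub end 185 mm above the desk
- clamp_hub: Dark hub on the stud, 31 mm thick, that carries strap and lever; origin on the stud's axis at desk height. A spring (2.5 N/mm) holds it down: when the cam presses on the lid the hub gives and rises by about 2 mm, and the lid is held with about 8 N
- cam_lever (a joint): Angle (rad) by which the red cam lever has been pushed down. 0: raised 46 degrees; 0.80: fully down, level, in the strap's channel, at its stop. Starts at 0 to 0.08 (its cam then clears the lid by 1.5 mm or more), stays where left (friction 0.25 N m: 3 to 8 N down near its end). Pivoted in the strap 88 mm from the stud's axis, it points back along the strap toward the stud and turns with the strap. Pushed down, its cam presses on the lid below
- lever_pivot (a point): Middle of the lever's pivot pin, on the strap's middle line, 88 mm from the stud's axis, 190 mm above the desk; the pin runs across the strap
- lever_end (a point): Extreme end of the lever's red grip, on its middle line, 110 mm from the pivot along the lever. The grip is 20 mm wide, 11 mm thick and covers the last 68 mm; its middle line runs 7 mm above the line through the pivot (upper face 12.5 mm above it). Fully down, the end lies 22 mm beyond the stud's axis
- tube_loose: Purple-capped sample tube standing loose on the desk, 98 mm tall, cap 24 mm thick, origin at its lower end. Bystander
- power_bank: Dark grey power bank lying on the desk, 150 x 66 x 21 mm, origin at the centre of its underside, long side along its x. Bystander
- swab_0: Sealed swab pouch lying on the desk, 24 x 178 x 4 mm, origin at the centre of its underside, long side along its y. Bystander
- swab_1: Another sealed swab pouch, same size. Bystander

How it is judged:
By the outcome, as a careful person would: the job done as asked, in the order asked, and still so for the second after the job is handed in, with the robot touching nothing.
It also fails if it takes over 59 s, if anything falls off the work surface, if the arm or the gripper's body presses on something with over 40 N, if the wrist force passes 120 N, or if a joint passes its speed limit or range.

### The arm

A 6-joint arm with a two-finger parallel gripper is mounted at the origin on a cart in front of the work surface, level with it; the furniture and walls round the work are solid. World frame = base frame: x ahead of the robot, y to its left, z up, the work surface at z = 0. Lengths are in m, angles in degrees, forces in N, time in s.
With the tool pointing down it reaches from about 0.375 to 0.9 m from the base axis. Payload 3.1 kg.
Tool frame: the origin (TCP) lies midway between the tips of the shut fingers; the grasp point (between the pads) lies 19 mm behind it; z points along the fingers, y is the line along which they close (so a half turn about z gives the same grasp; the last joint's range is limited). The gripper opens to 85 mm and grips with 20 to 120 N. Pads are 22 mm wide; open, the fingers measure 114 mm over their backs; the gripper's body (76 mm by 85 mm) begins 54 mm behind the grasp point. The pads swing forward as they close: fully open they stand 13 mm farther back than shut.
Start: joints at [58.413, 30.224, 82.088, -0, 67.689, -10.227], TCP at [0.228, 0.582, 0.205] pointing down, gripper open.
Joint ranges: [-176.69, 176.69], [-43.24, 126.21], [12.49, 139.97], [-82, 262], [0, 151.66], [-163.58, 163.58]. Speed limits (degrees/s): [159.86, 159.86, 180, 180, 180, 180].

### API

Orientations are given as a 3x3 rotation matrix whose columns are the frame's x, y, z axes.
In Python, from bench import readout, viewer, env gives the robot as it stands.
- The arm moves only by the tool play_rows, never from a script. Its argument "commands" is a list of rows, each an object of numbers: "x", "y", "z": the shift along the tool's x, y, z in m; "wx", "wy", "wz": the turn, a rotation vector about the tool's x, y, z in rad; "jaw": the finger opening in m, from 0 to 0.0854. A call has 1 to 8 rows; each row shifts and turns the commanded pose from where the row before left it, along the tool's axes as they then stand; what a row does not reach is not made up. A row lasts 1/10 s, in which the tool goes at most 50 mm and 8.59 degrees, less where a joint would pass 70% of its speed; a pose out of reach is approached as far as the arm can. A call with a gripper value outside its range is refused whole. The fingers move at their own pace and stop on an object; "force" is the grip in N (left out, the last holds). Time passes only in rows, so rows that do not move let the fingers close. It gives the time, the measured TCP pose, the force, the opening and the grip force at its end, in the units of the state.
- readout.state(): the state, without advancing time (a new reading comes with each control period).
- viewer.snapshot(name): name is "side" or "top"; returns a dict with "img" (420x560x3 uint8, red, green, blue), "fx", "fy", "cx", "cy" (pixels), "world_to_cam" (4x4, takes a point from world to camera coordinates). Camera axes: x right, y down, z forward; pixel columns grow to the right and rows downward; lengths in m; the calibration is good to about 2 mm. A picture is of the moment at which its call begins. There is no depth.
- env.finish_job(): hands the job in; it is judged then, once.
The state is a dict: "clock": time; "joint_positions": joint angles; "qvel": joint speeds; "joint_efforts": joint torques, N m; "tool_pos": TCP position; "ee_rot": TCP orientation; "ft_force": force on the tool from outside, world axes, zero at the start; "wrist_torque": the same for the moment, N m; "gripper_width": finger opening in m; "gripper_force": force on a finger pad.
Only numpy, scipy, OpenCV 4.12 (cv2) and the standard library are available. Lean on these libraries where they do the work, as an engineer would, in place of code of your own. Each camera call takes 0.05 s, during which the arm holds its last target. There are 200 camera calls.

## Working session

There is one attempt and no reset: what is moved stays moved. The work goes in short steps, Python scripts to look and compute and a tool call to move; the robot and the scene stay as the last step left them, time stands still between calls to the robot, and variables do not carry over. Pictures are saved under pics/ and viewed, at most 10 in all, crops included, and the job is handed in when it is done.

Besides the shell and the picture viewer there is one more tool, called after ">>>" by a JSON object that holds its "method" and its "body", one argument or row to a line. play_rows: Moves the arm, as the interface text tells. Its arguments: {"type":"object","properties":{"commands":{"type":"array"},"force":{"type":"number"}},"required":["commands"]}

```bash
mkdir -p pics
python3 - <<'E'
from bench import readout, viewer
import cv2,pickle
s=readout.state();print({k:s[k] for k in('clock','tool_pos','ee_rot','ft_force','gripper_width')})
for n in('side','top'):
    v=viewer.snapshot(n);pickle.dump(v,open(n+'.pkl','wb'))
    cv2.imwrite(f'pics/{n}0.png',cv2.resize(v['img'][:,:,::-1],(800,600),interpolation=cv2.INTER_CUBIC))
    print(n,v['fx'],v['cx'],v['cy'],v['world_to_cam'])
E
```

```text
{'clock': 0.0, 'tool_pos': array([0.22719637, 0.58142613, 0.20405365]), 'ee_rot': array([[-9.31323387e-01,  3.64191475e-01, -1.14795064e-03],
       [ 3.64193044e-01,  9.31321765e-01, -1.78778512e-03],
       [ 4.18015317e-04, -2.08308173e-03, -9.99997743e-01]]), 'ft_force': array([-0.40938756, -0.85364328,  0.46804447]), 'gripper_width': 0.08536853355026805}
side 462.106835826244 276.0275298391323 218.03934704145837 [[-0.51387387  0.85769596  0.01706689  0.27956203]
 [ 0.39289241  0.25298707 -0.88410016 -0.06892716]
 [-0.76260684 -0.44761052 -0.46698568  1.81566116]
 [ 0.          0.          0.          1.        ]]
top 407.0432999346709 281.2221393761791 206.04102334870404 [[ 0.00666644 -0.99994714 -0.00782842  0.02334769]
 [-0.9913647  -0.00558353 -0.13101471  0.54747851]
 [ 0.13096407  0.00863422 -0.99134952  1.2957887 ]
 [ 0.          0.          0.          1.        ]]
```

View pics/side0.png

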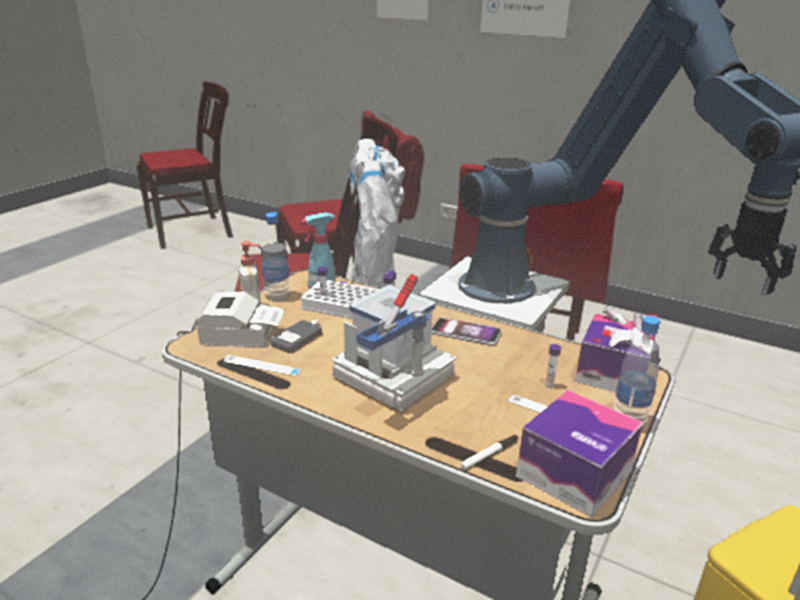

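View pics/top0.png

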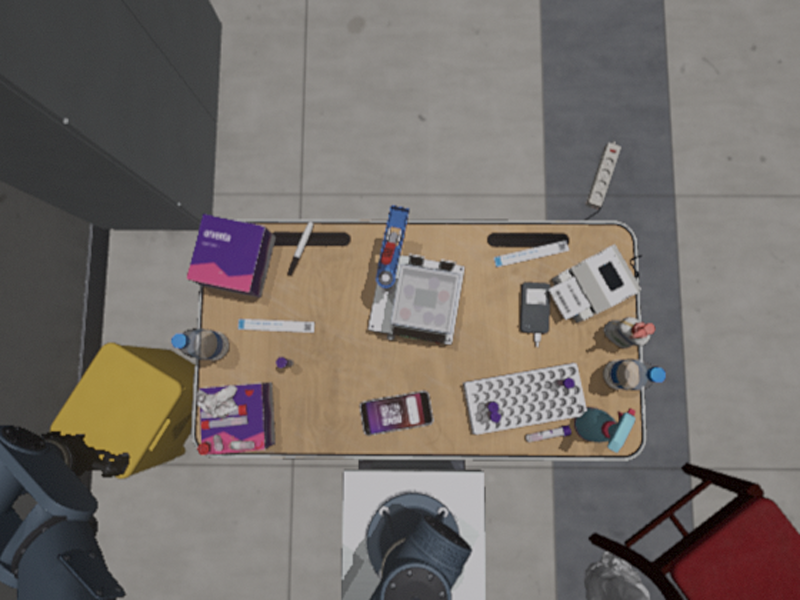

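The overview shows the shaker at about (420,300) in the top picture. The strap points back along (385,285)->(397,210), and the carrier's lid is at (428,298). Next I'll take zoomed crops.

Run:
```python
import cv2,pickle,numpy as np
t=pickle.load(open('top.pkl','rb'))['img'][135:255,240:345,::-1]
s=pickle.load(open('side.pkl','rb'))['img'][185:290,225:325,::-1]
a=cv2.resize(t,None,fx=5,fy=5,interpolation=cv2.INTER_CUBIC)
cv2.imwrite('pics/tz.png',a);cv2.imwrite('pics/sz.png',cv2.resize(s,None,fx=5.5,fy=5.5,interpolation=cv2.INTER_CUBIC))
```

```text
(no output)
```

View pics/tz.png

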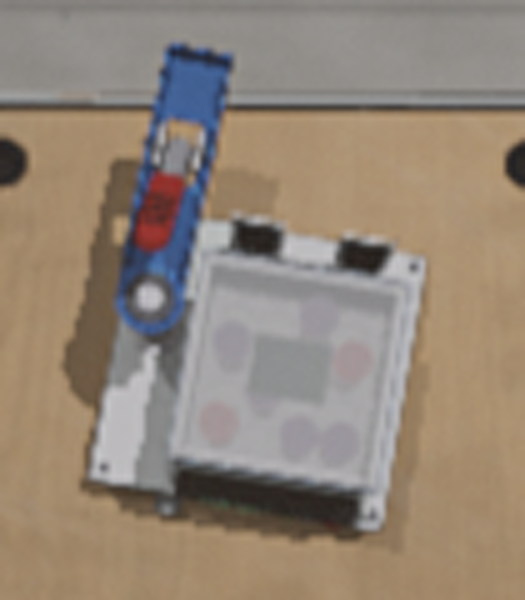

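View pics/sz.png

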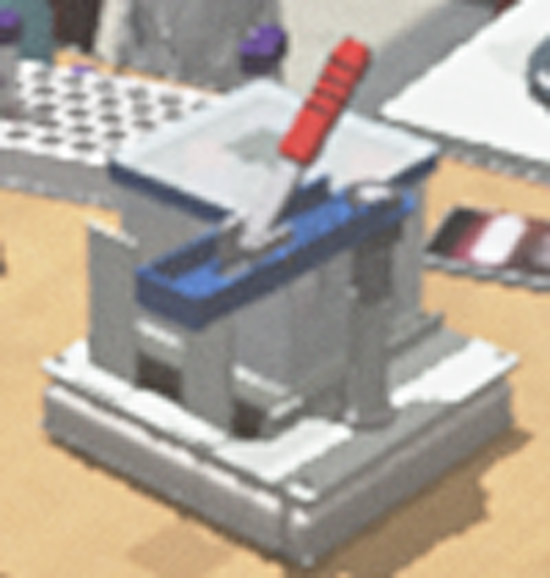

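```bash
cat > h.py <<'E'
import numpy as np,pickle
C={'top':(5,240,135),'side':(5.5,225,185)}
def bp(n,u,v,z,v0=None,raw=False):
    d=v0 or pickle.load(open(n+'.pkl','rb'))
    if not raw:
        f,a,b=C[n];u=(u+.5)/f-.5+a;v=(v+.5)/f-.5+b
    T=np.array(d['world_to_cam']);R,t=T[:3,:3],T[:3,3]
    c=-R.T@t;r=R.T@np.array([(u-d['cx'])/d['fx'],(v-d['cy'])/d['fy'],1])
    return c+r*(z-c[2])/r[2]
E
python3 - <<'E'
from h import *
np.set_printoptions(precision=4,suppress=True)
for l,n,u,v,z in [('stud','top',149,296,.185),('stud','side',373,192,.185),('endL','top',168,45,.194),('endR','top',232,62,.194),('endL','side',195,298,.190),('endR','side',140,268,.194),
 ('lidBL','top',205,254,.168),('lidBR','top',407,290,.168),('lidFR','top',365,492,.168),('lidFL','top',172,460,.168),
 ('lidL','side',112,160,.168),('lidR','side',437,160,.168),('lidfar','side',265,82,.168),
 ('platFL','top',90,482,.052),('platBR','top',426,258,.052),('platFR','top',380,532,.052),
 ('platFL','side',520,360,.052),('platBL','side',293,495,.052),('platBR','side',45,370,.052)]:
    print(l,n,bp(n,u,v,z)[:2])
E
```

```text
stud top [0.5635 0.0601]
stud side [0.5631 0.0604]
endL top [0.7116 0.0502]
endR top [0.7014 0.0125]
endL side [0.7064 0.0464]
endR side [0.7027 0.0137]
lidBL top [0.5916 0.0278]
lidBR top [ 0.5706 -0.0917]
lidFR top [ 0.4511 -0.0665]
lidFL top [0.4691 0.0463]
lidL side [ 0.5779 -0.0878]
lidR side [0.4851 0.0562]
lidfar side [ 0.453  -0.0696]
platFL top [0.464  0.1018]
platBR top [ 0.6111 -0.1147]
platFR top [ 0.4332 -0.084 ]
platFL side [0.4693 0.105 ]
platBL side [0.6456 0.0657]
platBR side [ 0.6165 -0.1071]
```

>>> {"method": "play_rows", "body": {
  "commands": [
    {"z": -0.05,"jaw": 0.05},
    {"z": -0.05},
    {"z": -0.05},
    {"wz": -0.101},
    {"wz": -0.101},
    {}
  ]
}}

```text
validation failed for argument at $.co...
```

```bash
cat >> h.py <<'E'
a=np.radians(-9.8);O=np.array([.5483,-.0265,0])
Rs=np.array([[np.cos(a),-np.sin(a),0],[np.sin(a),np.cos(a),0],[0,0,1]])
W=lambda x,y,z:O+Rs@np.array([x,y,z])
def go(p=None):
    "print state in the shaker frame, and tool-axis shift and shaker-axis shift to p (shaker frame)"
    from bench import readout
    np.set_printoptions(precision=4,suppress=True)
    s=readout.state();t=np.array(s['tool_pos']);R=np.array(s['ee_rot'])
    print('t',round(s['clock'],2),'tcp_s',Rs.T@(t-O),'w',t,'F_s',Rs.T@s['ft_force'],'q',np.round(s['joint_positions'],1));print(Rs.T@R)
    if p is not None: print('tool shift',R.T@(W(*p)-t))
E
python3 -c "
from h import *;go((-.17,0,.30))"
```

```text
t 0.1 tcp_s [-0.4199  0.5445  0.2041] w [0.2272 0.5815 0.2041] F_s [-0.125   0.0342 -0.1374] q [ 58.4  30.3  82.1   0.   67.7 -10.2]
[[-0.9797  0.2004 -0.0007]
 [ 0.2004  0.9797 -0.0018]
 [ 0.0004 -0.0019 -1.    ]]
tool shift [-0.3539 -0.4835 -0.0951]
```

>>> {"method": "play_rows", "body": {
  "commands": [
    {"z": -0.05,"jaw": 0.05},
    {"z": -0.05},
    {"z": -0.05},
    {"wz": -0.101},
    {"wz": -0.101},
    {"z": 0}
  ]
}}

```text
validation failed for argument at $.co...
```

```bash
python3 -c "
from h import *;go((-.17,0,.35))"
```

```text
t 0.1 tcp_s [-0.4199  0.5445  0.2041] w [0.2272 0.5815 0.2041] F_s [-0.125   0.0342 -0.1374] q [ 58.4  30.3  82.1   0.   67.7 -10.2]
[[-0.9797  0.2004 -0.0007]
 [ 0.2004  0.9797 -0.0018]
 [ 0.0004 -0.0019 -1.    ]]
tool shift [-0.3539 -0.4836 -0.1451]
```

Rows probably need all the keys.

>>> {"method": "play_rows", "body": {
  "commands": [
    {"x": 0,"y": 0,"z": -0.05,"wx": 0,"wy": 0,"wz": 0,"jaw": 0.05},
    {"x": 0,"y": 0,"z": -0.05,"wx": 0,"wy": 0,"wz": 0,"jaw": 0.05},
    {"x": 0,"y": 0,"z": -0.05,"wx": 0,"wy": 0,"wz": 0,"jaw": 0.05},
    {"x": 0,"y": 0,"z": 0,"wx": 0,"wy": 0,"wz": -0.1,"jaw": 0.05},
    {"x": 0,"y": 0,"z": 0,"wx": 0,"wy": 0,"wz": -0.1,"jaw": 0.05},
    {"x": 0,"y": 0,"z": 0,"wx": 0,"wy": 0,"wz": 0,"jaw": 0.05}
  ]
}}

```text
clock: 0.7
tool_pos: [0.2274, 0.5818, 0.3549]
ee_rot: [[-0.985, 0.172, -0.0], [0.172, 0.985, -0.0], [0.0, -0.0, -1.0]]
ft_force: [-0.8, -0.3, 0.3]
gripper_width: 0.05
gripper_force: 0.0
```

```bash
python3 -c "
from h import *;go((-.17,0,.35))"
```

```text
t 0.7 tcp_s [-0.4197  0.5448  0.3549] w [0.2274 0.5818 0.3549] F_s [-0.7164 -0.3924  0.3237] q [ 58.4  23.1  70.3   0.   86.6 -21.7]
[[-1.      0.0019 -0.0002]
 [ 0.0019  1.     -0.0004]
 [ 0.0001 -0.0004 -1.    ]]
tool shift [-0.2508 -0.5443  0.0051]
```

>>> {"method": "play_rows", "body": {
  "commands": [
    {"x": -0.018,"y": -0.039,"z": 0,"wx": 0,"wy": 0,"wz": 0,"jaw": 0.05},
    {"x": -0.018,"y": -0.039,"z": 0,"wx": 0,"wy": 0,"wz": 0,"jaw": 0.05},
    {"x": -0.018,"y": -0.039,"z": 0,"wx": 0,"wy": 0,"wz": 0,"jaw": 0.05},
    {"x": -0.018,"y": -0.039,"z": 0,"wx": 0,"wy": 0,"wz": 0,"jaw": 0.05},
    {"x": -0.018,"y": -0.039,"z": 0,"wx": 0,"wy": 0,"wz": 0,"jaw": 0.05},
    {"x": -0.018,"y": -0.039,"z": 0,"wx": 0,"wy": 0,"wz": 0,"jaw": 0.05},
    {"x": -0.018,"y": -0.039,"z": 0,"wx": 0,"wy": 0,"wz": 0,"jaw": 0.05}
  ]
}}

```text
clock: 1.4
tool_pos: [0.3045, 0.2896, 0.3544]
ee_rot: [[-0.985, 0.174, -0.001], [0.174, 0.985, -0.001], [0.001, -0.001, -1.0]]
ft_force: [1.5, -0.7, -0.0]
gripper_width: 0.0498
gripper_force: 0.0
```

>>> {"method": "play_rows", "body": {
  "commands": [
    {"x": -0.018,"y": -0.039,"z": 0,"wx": 0,"wy": 0,"wz": 0,"jaw": 0.05},
    {"x": -0.018,"y": -0.039,"z": 0,"wx": 0,"wy": 0,"wz": 0,"jaw": 0.05},
    {"x": -0.018,"y": -0.039,"z": 0,"wx": 0,"wy": 0,"wz": 0,"jaw": 0.05},
    {"x": -0.018,"y": -0.039,"z": 0,"wx": 0,"wy": 0,"wz": 0,"jaw": 0.05},
    {"x": -0.018,"y": -0.039,"z": 0,"wx": 0,"wy": 0,"wz": 0,"jaw": 0.05},
    {"x": -0.018,"y": -0.039,"z": 0,"wx": 0,"wy": 0,"wz": 0,"jaw": 0.05},
    {"x": -0.018,"y": -0.039,"z": 0,"wx": 0,"wy": 0,"wz": 0,"jaw": 0.05}
  ]
}}

```text
clock: 2.1
tool_pos: [0.3817, -0.0008, 0.3546]
ee_rot: [[-0.985, 0.175, -0.001], [0.175, 0.985, 0.0], [0.001, 0.0, -1.0]]
ft_force: [0.2, 0.4, 0.3]
gripper_width: 0.0498
gripper_force: 0.0
```

>>> {"method": "play_rows", "body": {
  "commands": [
    {"x": 0,"y": 0,"z": 0,"wx": 0,"wy": -0.14,"wz": 0,"jaw": 0.05},
    {"x": 0,"y": 0,"z": 0,"wx": 0,"wy": -0.14,"wz": 0,"jaw": 0.05},
    {"x": 0,"y": 0,"z": 0,"wx": 0,"wy": -0.14,"wz": 0,"jaw": 0.05},
    {"x": 0,"y": 0,"z": 0,"wx": 0,"wy": -0.14,"wz": 0,"jaw": 0.05},
    {"x": 0,"y": 0,"z": 0,"wx": 0,"wy": -0.14,"wz": 0,"jaw": 0.05},
    {"x": 0,"y": 0,"z": 0,"wx": 0,"wy": 0,"wz": 0,"jaw": 0.05}
  ]
}}

```text
clock: 2.7
tool_pos: [0.3749, 0.004, 0.3481]
ee_rot: [[-0.76, 0.175, 0.626], [0.138, 0.985, -0.107], [-0.635, 0.005, -0.773]]
ft_force: [-0.7, 0.3, -1.5]
gripper_width: 0.05
gripper_force: 0.0
```

```bash
python3 -c "
from h import *;go((-.14,0,.085))"
```

```text
t 2.7 tcp_s [-0.176   0.0005  0.3481] w [0.3749 0.004  0.3481] F_s [-0.7868  0.1579 -1.5212] q [ -26.3  -19.8  127.8   18.4   35.1 -117.7]
[[-0.7726  0.0044  0.6348]
 [ 0.0068  1.      0.0013]
 [-0.6348  0.0053 -0.7726]]
tool shift [ 0.1392 -0.0017  0.2262]
```

>>> {"method": "play_rows", "body": {
  "commands": [
    {"x": 0.0174,"y": 0,"z": 0.0283,"wx": 0,"wy": 0,"wz": 0,"jaw": 0.05},
    {"x": 0.0174,"y": 0,"z": 0.0283,"wx": 0,"wy": 0,"wz": 0,"jaw": 0.05},
    {"x": 0.0174,"y": 0,"z": 0.0283,"wx": 0,"wy": 0,"wz": 0,"jaw": 0.05},
    {"x": 0.0174,"y": 0,"z": 0.0283,"wx": 0,"wy": 0,"wz": 0,"jaw": 0.05},
    {"x": 0,"y": 0,"z": 0,"wx": 0,"wy": 0,"wz": 0,"jaw": 0.05}
  ]
}}

```text
clock: 3.2
tool_pos: [0.4054, 0.0061, 0.261]
ee_rot: [[-0.75, 0.159, 0.642], [0.132, 0.987, -0.09], [-0.648, 0.018, -0.762]]
ft_force: [-0.6, -0.7, 0.0]
gripper_width: 0.0499
gripper_force: 0.0
```

```bash
python3 -c "
from h import *;go((-.14,0,.085))"
```

```text
t 3.2 tcp_s [-0.1464  0.0078  0.261 ] w [0.4054 0.0061 0.261 ] F_s [-0.4661 -0.7615  0.0118] q [ -23.4   -3.4  137.4   56.5   12.  -156.3]
[[-0.7619 -0.0116  0.6476]
 [ 0.0025  0.9998  0.0208]
 [-0.6477  0.0175 -0.7617]]
tool shift [ 0.1091 -0.011   0.138 ]
```

>>> {"method": "play_rows", "body": {
  "commands": [
    {"x": -0.018,"y": 0,"z": -0.028,"wx": 0,"wy": 0.07,"wz": 0,"jaw": 0.085},
    {"x": -0.018,"y": 0,"z": -0.028,"wx": 0,"wy": 0.1,"wz": 0,"jaw": 0.085},
    {"x": -0.01,"y": 0,"z": -0.028,"wx": 0,"wy": 0.13,"wz": 0,"jaw": 0.085},
    {"x": 0,"y": 0,"z": -0.02,"wx": 0,"wy": 0.13,"wz": 0,"jaw": 0.085},
    {"x": 0,"y": 0,"z": 0,"wx": 0,"wy": 0.13,"wz": 0,"jaw": 0.085},
    {"x": 0,"y": 0,"z": 0,"wx": 0,"wy": 0.13,"wz": 0,"jaw": 0.085},
    {"x": 0,"y": 0,"z": 0,"wx": 0,"wy": 0,"wz": 0,"jaw": 0.085}
  ]
}}

```text
clock: 3.9
tool_pos: [0.402, 0.0234, 0.3307]
ee_rot: [[-0.975, 0.104, 0.197], [0.113, 0.993, 0.036], [-0.192, 0.057, -0.98]]
ft_force: [-0.0, 0.2, -0.1]
gripper_width: 0.0851
gripper_force: 0.0
```

```bash
python3 -c "
from h import *;go((-.17,0.03,.35))"
```

```text
t 3.9 tcp_s [-0.1527  0.0243  0.3307] w [0.402  0.0234 0.3307] F_s [-0.0563  0.1691 -0.1184] q [ -17.1   -2.6  108.1    5.8   64.4 -102.9]
[[-0.9799 -0.067   0.1878]
 [-0.055   0.9961  0.0685]
 [-0.1916  0.0568 -0.9798]]
tool shift [ 0.0129  0.0079 -0.0218]
```

```bash
cat >> h.py <<'E'
from scipy.spatial.transform import Rotation as Ro
def rv(G):
    from bench import readout
    print('rotvec',Ro.from_matrix(np.array(readout.state()['ee_rot']).T@Rs@G).as_rotvec())
BASE=np.array([[0,1,0],[1,0,0],[0,0,-1.]])
G1=BASE@(Ro.from_rotvec([0,-np.radians(50),0])*Ro.from_rotvec([-np.radians(5),0,0])).as_matrix()
E
python3 -c "
from h import *;rv(BASE);rv(G1);print(G1)"
```

```text
rotvec [0.20129947 0.10135547 1.62636897]
rotvec [ 0.81574589 -0.62137336  1.37882891]
[[ 6.93889390e-18  9.96194698e-01  8.71557427e-02]
 [ 6.42787610e-01  6.67651724e-02 -7.63129413e-01]
 [-7.66044443e-01  5.60226316e-02 -6.40341609e-01]]
```

>>> {"method": "play_rows", "body": {
  "commands": [
    {"x": 0,"y": 0,"z": 0,"wx": 0.068,"wy": -0.0518,"wz": 0.1149,"jaw": 0.0854},
    {"x": 0,"y": 0,"z": 0,"wx": 0.068,"wy": -0.0518,"wz": 0.1149,"jaw": 0.0854},
    {"x": 0,"y": 0,"z": 0,"wx": 0.068,"wy": -0.0518,"wz": 0.1149,"jaw": 0.0854},
    {"x": 0,"y": 0,"z": 0,"wx": 0.068,"wy": -0.0518,"wz": 0.1149,"jaw": 0.0854},
    {"x": 0,"y": 0,"z": 0,"wx": 0.068,"wy": -0.0518,"wz": 0.1149,"jaw": 0.0854},
    {"x": 0,"y": 0,"z": 0,"wx": 0.068,"wy": -0.0518,"wz": 0.1149,"jaw": 0.0854}
  ]
}}

```text
clock: 4.5
tool_pos: [0.3948, 0.025, 0.3274]
ee_rot: [[-0.661, 0.701, 0.268], [0.599, 0.708, -0.376], [-0.453, -0.088, -0.887]]
ft_force: [-0.1, 0.1, -0.9]
gripper_width: 0.0853
gripper_force: 0.0
```

>>> {"method": "play_rows", "body": {
  "commands": [
    {"x": 0,"y": 0,"z": 0,"wx": 0.068,"wy": -0.0518,"wz": 0.1149,"jaw": 0.0854},
    {"x": 0,"y": 0,"z": 0,"wx": 0.068,"wy": -0.0518,"wz": 0.1149,"jaw": 0.0854},
    {"x": 0,"y": 0,"z": 0,"wx": 0.068,"wy": -0.0518,"wz": 0.1149,"jaw": 0.0854},
    {"x": 0,"y": 0,"z": 0,"wx": 0.068,"wy": -0.0518,"wz": 0.1149,"jaw": 0.0854},
    {"x": 0,"y": 0,"z": 0,"wx": 0.068,"wy": -0.0518,"wz": 0.1149,"jaw": 0.0854},
    {"x": 0,"y": 0,"z": 0,"wx": 0.068,"wy": -0.0518,"wz": 0.1149,"jaw": 0.0854},
    {"x": 0,"y": 0,"z": 0,"wx": 0,"wy": 0,"wz": 0,"jaw": 0.0854}
  ]
}}

```text
clock: 5.2
tool_pos: [0.3969, 0.0262, 0.3257]
ee_rot: [[-0.009, 1.0, 0.014], [0.678, 0.016, -0.735], [-0.735, 0.003, -0.678]]
ft_force: [-0.2, 0.1, 0.5]
gripper_width: 0.0855
gripper_force: 0.0
```

```bash
python3 -c "
from h import *;go((-.17,0.01,.082));rv(G1)"
```

```text
t 5.2 tcp_s [-0.1581  0.0262  0.3257] w [0.3969 0.0262 0.3257] F_s [-0.212   0.0918  0.5024] q [ 20.3  17.2 102.1 -44.4  83.   34.2]
[[-0.124   0.9825  0.1391]
 [ 0.6665  0.1863 -0.7219]
 [-0.7351  0.0032 -0.6779]]
tool shift [ 0.1698 -0.0155  0.1752]
rotvec [ 0.0556 -0.0522  0.1191]
```

>>> {"method": "play_rows", "body": {
  "commands": [
    {"x": 0,"y": 0,"z": 0,"wx": 0.055,"wy": -0.052,"wz": 0.119,"jaw": 0.0854},
    {"x": 0.0238,"y": -0.004,"z": 0.0265,"wx": 0,"wy": 0,"wz": 0,"jaw": 0.0854},
    {"x": 0.0238,"y": -0.004,"z": 0.0265,"wx": 0,"wy": 0,"wz": 0,"jaw": 0.0854},
    {"x": 0.0238,"y": -0.004,"z": 0.0265,"wx": 0,"wy": 0,"wz": 0,"jaw": 0.0854},
    {"x": 0.0238,"y": -0.004,"z": 0.0265,"wx": 0,"wy": 0,"wz": 0,"jaw": 0.0854},
    {"x": 0.0238,"y": -0.004,"z": 0.0265,"wx": 0,"wy": 0,"wz": 0,"jaw": 0.0854},
    {"x": 0,"y": 0,"z": 0,"wx": 0,"wy": 0,"wz": 0,"jaw": 0.0854}
  ]
}}

```text
clock: 5.9
tool_pos: [0.3799, 0.001, 0.1471]
ee_rot: [[0.102, 0.994, -0.049], [0.635, -0.103, -0.766], [-0.766, 0.047, -0.641]]
ft_force: [-0.3, 0.4, 1.2]
gripper_width: 0.0856
gripper_force: 0.0
```

```bash
python3 -c "
from h import *;go((-.17,-0.01,.078));rv(G1)"
```

```text
t 5.9 tcp_s [-0.1706 -0.0015  0.1471] w [0.3799 0.001  0.1471] F_s [-0.3162  0.3304  1.2198] q [ 18.4  36.3 112.4 -50.9  66.5  61.8]
[[-0.0077  0.9966  0.082 ]
 [ 0.6427  0.0678 -0.7631]
 [-0.7661  0.0468 -0.641 ]]
tool shift [ 0.0475 -0.0032  0.0508]
rotvec [-0.0052 -0.0005  0.0077]
```

>>> {"method": "play_rows", "body": {
  "commands": [
    {"x": 0.0238,"y": -0.002,"z": 0.0255,"wx": 0,"wy": 0,"wz": 0,"jaw": 0.0854},
    {"x": 0.0238,"y": -0.002,"z": 0.0255,"wx": 0,"wy": 0,"wz": 0,"jaw": 0.0854},
    {"x": 0,"y": 0.01,"z": 0.0008,"wx": 0,"wy": 0,"wz": 0,"jaw": 0.0854},
    {"x": 0,"y": 0.01,"z": 0.0008,"wx": 0,"wy": 0,"wz": 0,"jaw": 0.0854},
    {"x": 0,"y": 0,"z": 0,"wx": 0,"wy": 0,"wz": 0,"jaw": 0.0854}
  ]
}}

```text
clock: 6.4
tool_pos: [0.4037, -0.009, 0.0815]
ee_rot: [[0.112, 0.993, -0.042], [0.636, -0.104, -0.764], [-0.763, 0.059, -0.643]]
ft_force: [-1.4, 1.7, 0.0]
gripper_width: 0.0853
gripper_force: 0.0
```

Run:
```python
from h import *;go((-.115,-0.01,.078))
from bench import viewer
import cv2
t=viewer.snapshot('top')['img'][135:265,240:345,::-1];s=viewer.snapshot('side')['img'][165:295,220:325,::-1]
cv2.imwrite('pics/c1.png',cv2.resize(np.hstack([t,s]),None,fx=3.8,fy=3.8,interpolation=cv2.INTER_CUBIC))
```

```text
t 6.4 tcp_s [-0.1455 -0.0074  0.0815] w [ 0.4037 -0.009   0.0815] F_s [-1.6803  1.4833  0.0431] q [ 16.3  44.5 111.5 -55.6  61.   68.4]
[[ 0.002   0.996   0.0891]
 [ 0.6462  0.0667 -0.7603]
 [-0.7632  0.0591 -0.6435]]
tool shift [0.001  0.03   0.0069]
```

View pics/c1.png

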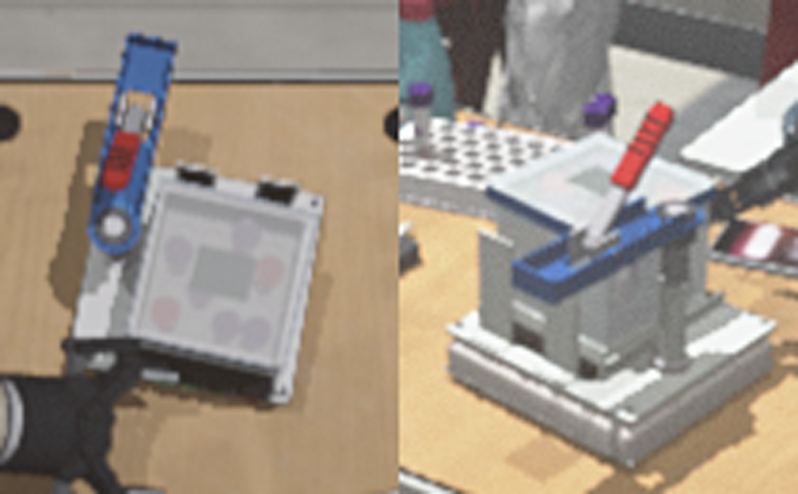

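The open gripper sits in front of the carrier, with one finger tip under the lid's front edge at (140,360). Now I'll push gently.

>>> {"method": "play_rows", "body": {
  "commands": [
    {"x": 0,"y": 0.003,"z": 0.0003,"wx": 0,"wy": 0,"wz": 0,"jaw": 0.0854},
    {"x": 0,"y": 0.003,"z": 0.0003,"wx": 0,"wy": 0,"wz": 0,"jaw": 0.0854},
    {"x": 0,"y": 0.003,"z": 0.0003,"wx": 0,"wy": 0,"wz": 0,"jaw": 0.0854},
    {"x": 0,"y": 0.003,"z": 0.0003,"wx": 0,"wy": 0,"wz": 0,"jaw": 0.0854}
  ]
}}

```text
clock: 6.9
tool_pos: [0.4101, -0.0118, 0.0798]
ee_rot: [[0.107, 0.993, -0.05], [0.634, -0.106, -0.766], [-0.766, 0.05, -0.641]]
ft_force: [-8.2, 2.5, 1.4]
gripper_width: 0.0857
gripper_force: 0.0
```

>>> {"method": "play_rows", "body": {
  "commands": [
    {"x": 0,"y": 0.003,"z": 0.0003,"wx": 0,"wy": 0,"wz": 0,"jaw": 0.0854},
    {"x": 0,"y": 0.003,"z": 0.0003,"wx": 0,"wy": 0,"wz": 0,"jaw": 0.0854},
    {"x": 0,"y": 0.003,"z": 0.0003,"wx": 0,"wy": 0,"wz": 0,"jaw": 0.0854}
  ]
}}

```text
clock: 7.2
tool_pos: [0.418, -0.0136, 0.0799]
ee_rot: [[0.106, 0.993, -0.051], [0.633, -0.107, -0.767], [-0.767, 0.049, -0.64]]
ft_force: [-9.7, 4.5, 5.6]
gripper_width: 0.0854
gripper_force: 1.7
```

```bash
python3 -c "
from h import *;go()"
```

```text
t 7.2 tcp_s [-0.1306 -0.0095  0.0799] w [ 0.418  -0.0136  0.0799] F_s [-10.3466   2.8078   5.5669] q [ 15.3  45.1 109.6 -55.4  61.9  66.4]
[[-0.0033  0.9968  0.08  ]
 [ 0.6418  0.0635 -0.7642]
 [-0.7669  0.0488 -0.6399]]
```

Run:
```python
from h import *;go()
from bench import viewer
import cv2
t=viewer.snapshot('top')['img'][135:265,240:345,::-1];s=viewer.snapshot('side')['img'][165:295,220:325,::-1]
cv2.imwrite('pics/c2.png',cv2.resize(np.hstack([t,s]),None,fx=3.8,fy=3.8,interpolation=cv2.INTER_CUBIC))
```

```text
t 7.2 tcp_s [-0.1306 -0.0095  0.0799] w [ 0.418  -0.0136  0.0799] F_s [-10.3466   2.8078   5.5669] q [ 15.3  45.1 109.6 -55.4  61.9  66.4]
[[-0.0033  0.9968  0.08  ]
 [ 0.6418  0.0635 -0.7642]
 [-0.7669  0.0488 -0.6399]]
```

View pics/c2.png

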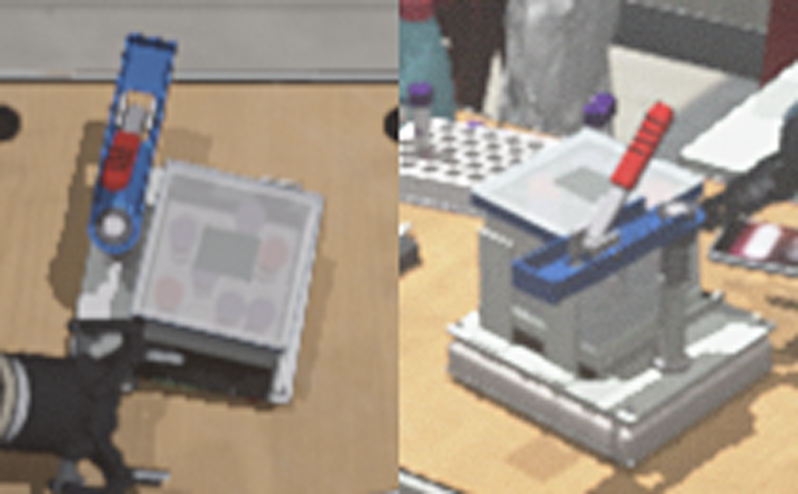

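Run:
```python
from h import *
C['top']=(3.8,240,135)
f=lambda L:np.array([Rs.T@(bp('top',u,v,.168)-O) for u,v in L])
for L in ([(157,188),(309,220),(280,377),(131,347)],[(166,161),(323,190),(291,352),(135,320)]):
    p=f(L);print(p[:,:2].round(4).tolist(),p.mean(0))
```

```text
[[0.0375, 0.0606], [0.0333, -0.0603], [-0.0911, -0.0585], [-0.0885, 0.0583]] [-2.71935669e-02  2.87185570e-05  1.68000000e-01]
[[0.0598, 0.0574], [0.0586, -0.0672], [-0.0706, -0.0636], [-0.0674, 0.059]] [-0.00489378 -0.00357308  0.168     ]
```

>>> {"method": "play_rows", "body": {
  "commands": [
    {"x": 0,"y": 0.003,"z": 0.0002,"wx": 0,"wy": 0,"wz": 0,"jaw": 0.0854},
    {"x": 0,"y": 0.002,"z": 0.0002,"wx": 0,"wy": 0,"wz": 0,"jaw": 0.0854}
  ]
}}

```text
clock: 7.5
tool_pos: [0.4226, -0.0144, 0.0801]
ee_rot: [[0.106, 0.993, -0.052], [0.633, -0.107, -0.767], [-0.767, 0.049, -0.64]]
ft_force: [-9.7, 4.9, 5.7]
gripper_width: 0.0856
gripper_force: 2.6
```

>>> {"method": "play_rows", "body": {
  "commands": [
    {"x": 0,"y": 0.002,"z": 0.0002,"wx": 0,"wy": 0,"wz": 0,"jaw": 0.0854},
    {"x": 0,"y": 0.002,"z": 0.0001,"wx": 0,"wy": 0,"wz": 0,"jaw": 0.0854}
  ]
}}

```text
clock: 7.7
tool_pos: [0.4243, -0.0147, 0.08]
ee_rot: [[0.105, 0.993, -0.055], [0.633, -0.109, -0.767], [-0.767, 0.046, -0.64]]
ft_force: [-19.5, 12.7, 7.8]
gripper_width: 0.0856
gripper_force: 4.9
```

```bash
python3 -c "
from h import *;go()"
```

```text
t 7.7 tcp_s [-0.1242 -0.0095  0.08  ] w [ 0.4243 -0.0147  0.08  ] F_s [-21.3876   9.1767   7.8326] q [ 14.9  45.2 108.7 -55.1  62.4  65.4]
[[-0.0042  0.9971  0.0762]
 [ 0.6414  0.0611 -0.7648]
 [-0.7672  0.0456 -0.6398]]
```

Run:
```python
from h import *;from bench import viewer
import cv2
v=viewer.snapshot('top');pickle.dump(v,open('top2.pkl','wb'))
A=pickle.load(open('top.pkl','rb'));g=lambda i:cv2.cvtColor(i,cv2.COLOR_RGB2GRAY)
a,b=g(A['img']),g(v['img'])
for (u0,v0,u1,v1) in ((286,198,310,220),(282,190,316,230)):
    f=6;T=cv2.resize(a[v0:v1,u0:u1],None,fx=f,fy=f,interpolation=cv2.INTER_CUBIC)
    S=cv2.resize(b[v0-20:v1+10,u0-10:u1+15],None,fx=f,fy=f,interpolation=cv2.INTER_CUBIC)
    r=cv2.matchTemplate(S,T,cv2.TM_CCOEFF_NORMED);_,m,_,l=cv2.minMaxLoc(r)
    du,dv=l[0]/f-10,l[1]/f-20;uc,vc=(u0+u1)/2,(v0+v1)/2
    p=bp('top',uc,vc,.165,raw=True);q=bp('top',uc+du,vc+dv,.165,raw=True)
    print(m,du,dv,Rs.T@(q-p))
cv2.imwrite('pics/c3.png',cv2.resize(v['img'][135:255,250:345,::-1],None,fx=5,fy=5,interpolation=cv2.INTER_CUBIC))
```

```text
0.8860065937042236 2.0 -9.333333333333334 [ 0.02844717 -0.0010518   0.        ]
0.6999117732048035 1.833333333333334 -9.666666666666666 [ 0.02932504 -0.00040681  0.        ]
```

View pics/c3.png

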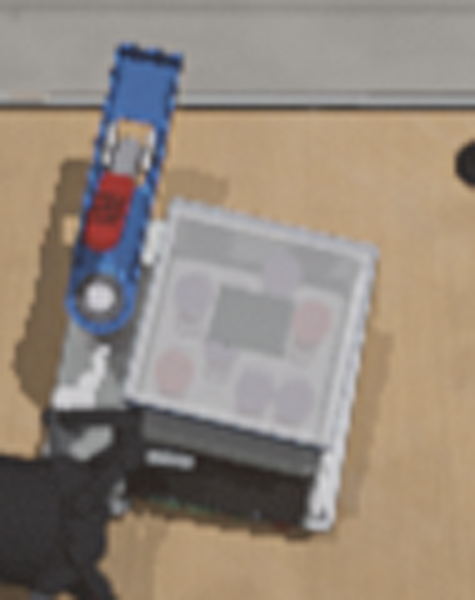

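The carrier moved back 28–29 mm, but the lid is yawed about 3°: its left edge runs (178,205)->(128,400), and the right side lags. I'll back off, add lead to the finger tip and push the right half.

>>> {"method": "play_rows", "body": {
  "commands": [
    {"x": 0,"y": -0.012,"z": -0.001,"wx": 0,"wy": 0,"wz": 0,"jaw": 0.0854},
    {"x": 0,"y": -0.02,"z": -0.0016,"wx": 0,"wy": 0,"wz": 0,"jaw": 0.0854},
    {"x": 0,"y": 0,"z": 0,"wx": -0.1,"wy": 0,"wz": 0,"jaw": 0.0854},
    {"x": 0,"y": 0,"z": 0,"wx": -0.1,"wy": 0,"wz": 0,"jaw": 0.0854},
    {"x": 0,"y": 0,"z": 0,"wx": 0,"wy": 0,"wz": 0,"jaw": 0.0854}
  ]
}}

```text
clock: 8.25
tool_pos: [0.3959, -0.0095, 0.0792]
ee_rot: [[0.101, 0.983, 0.152], [0.634, 0.053, -0.771], [-0.766, 0.174, -0.618]]
ft_force: [-0.1, -0.4, -0.7]
gripper_width: 0.0851
gripper_force: 0.0
```

```bash
python3 -c "
from h import *;go((-.145,-.05,.072))"
```

```text
t 8.25 tcp_s [-0.1531 -0.0092  0.0792] w [ 0.3959 -0.0095  0.0792] F_s [ 0.0092 -0.4328 -0.7258] q [ 19.4  45.4 120.  -71.2  55.2  85.2]
[[-0.0081  0.9598  0.2806]
 [ 0.6424  0.2201 -0.7341]
 [-0.7663  0.1743 -0.6183]]
tool shift [-0.0207 -0.0025  0.0367]
```

>>> {"method": "play_rows", "body": {
  "commands": [
    {"x": -0.0102,"y": 0.001,"z": 0.02,"wx": 0,"wy": 0,"wz": 0,"jaw": 0.0854},
    {"x": -0.0102,"y": 0.001,"z": 0.02,"wx": 0,"wy": 0,"wz": 0,"jaw": 0.0854},
    {"x": 0,"y": 0.0096,"z": 0.0028,"wx": 0,"wy": 0,"wz": 0,"jaw": 0.0854},
    {"x": 0,"y": 0.0048,"z": 0.0014,"wx": 0,"wy": 0,"wz": 0,"jaw": 0.0854},
    {"x": 0,"y": 0,"z": 0,"wx": 0,"wy": 0,"wz": 0,"jaw": 0.0854}
  ]
}}

```text
clock: 8.75
tool_pos: [0.4217, -0.055, 0.0704]
ee_rot: [[0.11, 0.982, 0.154], [0.636, 0.05, -0.77], [-0.764, 0.183, -0.619]]
ft_force: [-0.0, -0.0, -0.1]
gripper_width: 0.0859
gripper_force: 0.0
```

>>> {"method": "play_rows", "body": {
  "commands": [
    {"x": 0,"y": 0.0038,"z": 0.0011,"wx": 0,"wy": 0,"wz": 0,"jaw": 0.0854},
    {"x": 0,"y": 0.0038,"z": 0.0011,"wx": 0,"wy": 0,"wz": 0,"jaw": 0.0854}
  ]
}}

```text
clock: 8.95
tool_pos: [0.4272, -0.0562, 0.0705]
ee_rot: [[0.107, 0.982, 0.153], [0.636, 0.051, -0.77], [-0.765, 0.179, -0.619]]
ft_force: [-4.2, 1.7, 0.9]
gripper_width: 0.0854
gripper_force: 0.7
```

```bash
python3 -c "
from h import *;go()"
```

```text
t 8.95 tcp_s [-0.1143 -0.0499  0.0705] w [ 0.4272 -0.0562  0.0705] F_s [-4.4266  0.9868  0.9277] q [ 11.8  46.6 119.7 -78.9  53.2  86. ]
[[-0.0031  0.9594  0.2819]
 [ 0.6446  0.2174 -0.733 ]
 [-0.7645  0.1794 -0.6191]]
```

>>> {"method": "play_rows", "body": {
  "commands": [
    {"x": 0,"y": 0.0024,"z": 0.0007,"wx": 0,"wy": 0,"wz": 0,"jaw": 0.0854},
    {"x": 0,"y": 0.0024,"z": 0.0007,"wx": 0,"wy": 0,"wz": 0,"jaw": 0.0854}
  ]
}}

```text
clock: 9.15
tool_pos: [0.4312, -0.0574, 0.0704]
ee_rot: [[0.106, 0.983, 0.152], [0.635, 0.05, -0.771], [-0.765, 0.178, -0.619]]
ft_force: [-3.1, 2.1, 1.5]
gripper_width: 0.0853
gripper_force: 0.7
```

>>> {"method": "play_rows", "body": {
  "commands": [
    {"x": 0,"y": 0.0024,"z": 0.0007,"wx": 0,"wy": 0,"wz": 0,"jaw": 0.0854},
    {"x": 0,"y": 0,"z": 0,"wx": 0,"wy": 0,"wz": 0,"jaw": 0.0854}
  ]
}}

```text
clock: 9.35
tool_pos: [0.4347, -0.0579, 0.0703]
ee_rot: [[0.107, 0.982, 0.153], [0.636, 0.051, -0.77], [-0.765, 0.18, -0.619]]
ft_force: [-2.1, 1.5, 0.7]
gripper_width: 0.0853
gripper_force: 0.5
```

```bash
python3 -c "
from h import *;go()"
```

```text
t 9.35 tcp_s [-0.1066 -0.0503  0.0703] w [ 0.4347 -0.0579  0.0703] F_s [-2.2885  1.1662  0.6584] q [ 11.4  46.6 118.8 -78.6  53.2  84.9]
[[-0.0026  0.9595  0.2818]
 [ 0.6446  0.217  -0.7331]
 [-0.7645  0.1798 -0.619 ]]
```

Turning with 2–4 N, so it's moving freely. I'll continue.

>>> {"method": "play_rows", "body": {
  "commands": [
    {"x": 0,"y": 0.0019,"z": 0.0006,"wx": 0,"wy": 0,"wz": 0,"jaw": 0.0854},
    {"x": 0,"y": 0,"z": 0,"wx": 0,"wy": 0,"wz": 0,"jaw": 0.0854}
  ]
}}

```text
clock: 9.55
tool_pos: [0.4353, -0.0587, 0.0704]
ee_rot: [[0.107, 0.983, 0.151], [0.635, 0.049, -0.771], [-0.765, 0.178, -0.619]]
ft_force: [-4.4, 1.8, 1.4]
gripper_width: 0.0851
gripper_force: 0.9
```

>>> {"method": "play_rows", "body": {
  "commands": [
    {"x": 0,"y": 0.0019,"z": 0.0006,"wx": 0,"wy": 0,"wz": 0,"jaw": 0.0854},
    {"x": 0,"y": 0,"z": 0,"wx": 0,"wy": 0,"wz": 0,"jaw": 0.0854}
  ]
}}

```text
clock: 9.75
tool_pos: [0.435, -0.0595, 0.0706]
ee_rot: [[0.107, 0.983, 0.147], [0.634, 0.047, -0.772], [-0.766, 0.176, -0.618]]
ft_force: [-10.2, 2.9, 2.6]
gripper_width: 0.0856
gripper_force: 1.5
```

>>> {"method": "play_rows", "body": {
  "commands": [
    {"x": 0,"y": 0.0015,"z": 0.0004,"wx": 0,"wy": 0,"wz": 0,"jaw": 0.0854},
    {"x": 0,"y": 0,"z": 0,"wx": 0,"wy": 0,"wz": 0,"jaw": 0.0854}
  ]
}}

```text
clock: 9.95
tool_pos: [0.4348, -0.0601, 0.0707]
ee_rot: [[0.106, 0.984, 0.145], [0.633, 0.045, -0.773], [-0.767, 0.174, -0.618]]
ft_force: [-12.8, 3.2, 4.4]
gripper_width: 0.0853
gripper_force: 2.0
```

Run:
```python
from h import *;go();from bench import viewer
import cv2
v=viewer.snapshot('top');pickle.dump(v,open('top3.pkl','wb'))
A=pickle.load(open('top.pkl','rb'));g=lambda i:cv2.cvtColor(i,cv2.COLOR_RGB2GRAY)
a,b=g(A['img']),g(v['img'])
# euclidean alignment of lid patch via ECC
for name in('top2','top3'):
    b=g(pickle.load(open(name+'.pkl','rb'))['img'])
    M=np.float32([[1,0,2],[0,1,-9.5]]);mask=np.zeros_like(a);mask[194:226,284:314]=255
    cc,M=cv2.findTransformECC(a,b,M,cv2.MOTION_EUCLIDEAN,(3,200,1e-6),mask,3)
    c=np.array([298.5,210,1]);q=M@c
    print(name,cc,'yaw img deg',np.degrees(np.arctan2(M[1,0],M[0,0])),Rs.T@(bp('top',*q,.165,raw=True)-bp('top',c[0],c[1],.165,raw=True)))
```

```text
t 9.95 tcp_s [-0.1061 -0.0524  0.0707] w [ 0.4348 -0.0601  0.0707] F_s [-13.1747   0.9482   4.4088] q [ 11.1  46.6 118.5 -78.1  53.5  84.2]
[[-0.0031  0.9617  0.2741]
 [ 0.6419  0.2121 -0.7369]
 [-0.7668  0.1737 -0.618 ]]
top2 0.9745488556474382 yaw img deg 5.1959844 [ 0.0305 -0.0028  0.    ]
top3 0.9916226730979796 yaw img deg 3.6730578 [ 0.0258 -0.0022  0.    ]
```

```bash
cat > fit.py <<'E'
from h import *;import cv2
from scipy.optimize import differential_evolution
def proj(d,P):
    q=P@d['world_to_cam'][:3,:3].T+d['world_to_cam'][:3,3]
    return np.c_[d['fx']*q[:,0]/q[:,2]+d['cx'],d['fy']*q[:,1]/q[:,2]+d['cy']]
def fit(imgs,segs,x0,dr):
    "segs: list of ((x,y,z),(x,y,z)) local edges; directional gradient score; pose x,y,yaw in world"
    G=[]
    for d in imgs:
        g=cv2.GaussianBlur(d['img'],(0,0),.7).astype(np.float32)
        G.append((d,cv2.Sobel(g,cv2.CV_32F,1,0),cv2.Sobel(g,cv2.CV_32F,0,1)))
    t=np.linspace(.06,.94,40)[:,None]
    def score(p):
        c,s=np.cos(p[2]),np.sin(p[2]);R=np.array([[c,-s,0],[s,c,0],[0,0,1]]);tot=0
        for d,gx,gy in G:
            for A,B in segs:
                P=(np.array(A)*(1-t)+np.array(B)*t)@R.T+[p[0],p[1],0];u=proj(d,P).astype(np.float32)
                n=u[-1]-u[0];n/=np.linalg.norm(n)
                f=lambda I:cv2.remap(I,u[None,:,0].copy(),u[None,:,1].copy(),cv2.INTER_LINEAR)[0]
                v=np.abs((f(gx)*-n[1]+f(gy)*n[0]).mean(0)).max();tot+=min(v,120)
        return -tot
    r=differential_evolution(score,[(a-b,a+b) for a,b in zip(x0,dr)],seed=1,maxiter=60,popsize=20,tol=1e-7)
    return r.x,r.fun
def rect(x0,x1,y0,y1,z):
    c=[(x0,y0,z),(x1,y0,z),(x1,y1,z),(x0,y1,z)];return [(c[i],c[(i+1)%4]) for i in range(4)]
L=lambda n:pickle.load(open(n+'.pkl','rb'))
lid=rect(-.063,.063,-.063,.063,.168)
E
python3 - <<'E'
from fit import *
np.set_printoptions(precision=4,suppress=True)
for n in('top','top2','top3'):
    x,f=fit([L(n)],lid,[.54,-.024,a],[.03,.015,.12]);print(n,x[:2],np.degrees(x[2]),f,Rs.T@(np.r_[x[:2],0]-O))
pl=rect(-.09,.09,-.096,.096,.052)
for i in(['top'],['side'],['top','side']):
    x,f=fit([L(k) for k in i],pl[:1]+pl[2:] if 1 else pl,[.54,0,a],[.03,.03,.08]);print('plat',i,x[:2],np.degrees(x[2]),f,Rs.T@(np.r_[x[:2],0]-O))
E
```

```text
top [ 0.5233 -0.0245] -6.633867980224164 -480.0 [-0.025  -0.0022  0.    ]
top2 [ 0.5512 -0.0296] -13.947816992187569 -480.0 [ 0.0034 -0.0026  0.    ]
top3 [ 0.5468 -0.0295] -14.147875061161669 -480.0 [-0.001  -0.0032  0.    ]
plat ['top'] [ 0.527  -0.0056] -10.471872191248673 -360.0 [-0.0246  0.017   0.    ]
plat ['side'] [ 0.5435 -0.0079] -6.526642985769741 -255.58309936523438 [-0.0079  0.0175  0.    ]
plat ['top', 'side'] [ 0.5544 -0.0083] -5.713907704963875 -597.1893310546875 [0.0029 0.0189 0.    ]
```

```bash
sed -i 's/min(v,120)/np.sqrt(v)/' fit.py
python3 - <<'E'
from fit import *
np.set_printoptions(precision=4,suppress=True)
for n in('top','top2','top3'):
    x,f=fit([L(n)],lid,[.54,-.024,a],[.03,.015,.12]);print(n,x[:2],np.degrees(x[2]),f,Rs.T@(np.r_[x[:2],0]-O))
pl=rect(-.09,.09,-.096,.096,.052)
for i in(['top'],['side'],['top','side']):
    x,f=fit([L(k) for k in i],pl[:1]+pl[2:],[.54,0,a],[.03,.03,.08]);print('plat',i,x[:2],np.degrees(x[2]),f,Rs.T@(np.r_[x[:2],0]-O))
import cv2
from bench import viewer
v=L('top3')
cv2.imwrite('pics/c4.png',cv2.resize(v['img'][135:255,250:345,::-1],None,fx=5,fy=5,interpolation=cv2.INTER_CUBIC))
E
```

```text
top [ 0.5222 -0.0255] -9.138310026750647 -51.565834045410156 [-0.0259 -0.0035  0.    ]
top2 [ 0.5519 -0.03  ] -12.984820478589501 -52.808509826660156 [ 0.0041 -0.0029  0.    ]
top3 [ 0.5481 -0.0302] -11.176505495446738 -56.25019836425781 [ 0.0005 -0.0037  0.    ]
plat ['top'] [ 0.5247 -0.0032] -8.027983891503665 -41.620697021484375 [-0.0272  0.019   0.    ]
plat ['side'] [ 0.5417 -0.0062] -8.875759481244243 -29.131837844848633 [-0.01    0.0188  0.    ]
plat ['top', 'side'] [ 0.5596 -0.0086] -8.048714889927252 -65.92652893066406 [0.0081 0.0196 0.    ]
```

View pics/c4.png

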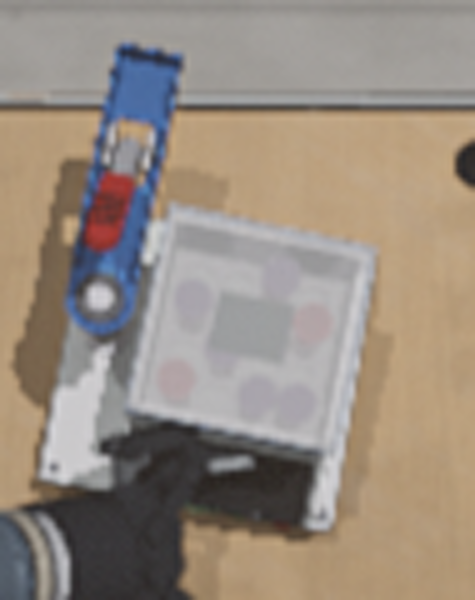

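The finger is under the lid's front edge at (190,440). The lid is at x≈0.5 mm and nearly square. I'll do a final push at the middle so it seats on both buffers.

>>> {"method": "play_rows", "body": {
  "commands": [
    {"x": 0,"y": -0.0144,"z": -0.0041,"wx": 0,"wy": 0,"wz": 0,"jaw": 0.0854},
    {"x": 0.01,"y": 0.0034,"z": -0.0115,"wx": 0,"wy": 0,"wz": 0,"jaw": 0.0854},
    {"x": 0.01,"y": 0.0034,"z": -0.0115,"wx": 0,"wy": 0,"wz": 0,"jaw": 0.0854},
    {"x": 0,"y": 0.0058,"z": 0.0017,"wx": 0,"wy": 0,"wz": 0,"jaw": 0.0854},
    {"x": 0,"y": 0.0038,"z": 0.0011,"wx": 0,"wy": 0,"wz": 0,"jaw": 0.0854},
    {"x": 0,"y": 0,"z": 0,"wx": 0,"wy": 0,"wz": 0,"jaw": 0.0854}
  ]
}}

```text
clock: 10.6
tool_pos: [0.4413, -0.028, 0.0704]
ee_rot: [[0.109, 0.982, 0.153], [0.635, 0.05, -0.771], [-0.765, 0.181, -0.619]]
ft_force: [-0.0, 0.2, 0.6]
gripper_width: 0.0855
gripper_force: 0.0
```

>>> {"method": "play_rows", "body": {
  "commands": [
    {"x": 0,"y": 0.0029,"z": 0.0009,"wx": 0,"wy": 0,"wz": 0,"jaw": 0.0854},
    {"x": 0,"y": 0,"z": 0,"wx": 0,"wy": 0,"wz": 0,"jaw": 0.0854}
  ]
}}

```text
clock: 10.8
tool_pos: [0.4415, -0.0288, 0.0703]
ee_rot: [[0.107, 0.983, 0.149], [0.635, 0.048, -0.771], [-0.765, 0.177, -0.619]]
ft_force: [-3.6, 1.1, 0.8]
gripper_width: 0.0854
gripper_force: 0.8
```

```bash
python3 -c "
from h import *;go()"
```

```text
t 10.8 tcp_s [-0.1049 -0.0205  0.0703] w [ 0.4415 -0.0288  0.0703] F_s [-3.7411  0.4411  0.8016] q [ 15.   46.6 115.8 -73.   55.   81.4]
[[-0.0028  0.9605  0.2782]
 [ 0.6437  0.2146 -0.7346]
 [-0.7653  0.177  -0.6189]]
```

>>> {"method": "play_rows", "body": {
  "commands": [
    {"x": 0,"y": 0.0019,"z": 0.0006,"wx": 0,"wy": 0,"wz": 0,"jaw": 0.0854},
    {"x": 0,"y": 0.001,"z": 0.0003,"wx": 0,"wy": 0,"wz": 0,"jaw": 0.0854},
    {"x": 0,"y": 0,"z": 0,"wx": 0,"wy": 0,"wz": 0,"jaw": 0.0854}
  ]
}}

```text
clock: 11.1
tool_pos: [0.4411, -0.0295, 0.0706]
ee_rot: [[0.105, 0.984, 0.145], [0.634, 0.047, -0.772], [-0.766, 0.173, -0.619]]
ft_force: [-12.2, 6.1, 4.4]
gripper_width: 0.0855
gripper_force: 2.5
```

Run:
```python
from fit import *
go()
from bench import viewer
v=viewer.snapshot('top');pickle.dump(v,open('top4.pkl','wb'))
for n in('top3','top4'):
    x,f=fit([L(n)],lid,[.54,-.024,a],[.03,.015,.12]);print(n,x[:2],np.degrees(x[2]),f,Rs.T@(np.r_[x[:2],0]-O))
```

```text
t 11.1 tcp_s [-0.1051 -0.0212  0.0706] w [ 0.4411 -0.0295  0.0706] F_s [-13.0567   3.9336   4.3749] q [ 14.9  46.6 115.7 -72.7  55.1  81.1]
[[-0.0044  0.9615  0.2748]
 [ 0.6423  0.2133 -0.7361]
 [-0.7664  0.1733 -0.6185]]
top3 [ 0.5481 -0.0302] -11.176505495446738 -56.25019836425781 [ 0.0005 -0.0037  0.    ]
top4 [ 0.5485 -0.0304] -11.022064532892829 -56.17566680908203 [ 0.0008 -0.0039  0.    ]
```

>>> {"method": "play_rows", "body": {
  "commands": [
    {"x": 0,"y": -0.019,"z": -0.0055,"wx": 0,"wy": 0,"wz": 0,"jaw": 0.0854},
    {"x": 0,"y": -0.019,"z": -0.0055,"wx": 0,"wy": 0,"wz": 0,"jaw": 0.0854},
    {"x": -0.0345,"y": 0.0078,"z": -0.0278,"wx": 0,"wy": 0,"wz": 0,"jaw": 0.0854},
    {"x": -0.0345,"y": 0.0078,"z": -0.0278,"wx": 0,"wy": 0,"wz": 0,"jaw": 0.0854},
    {"x": -0.0345,"y": 0.0078,"z": -0.0278,"wx": 0,"wy": 0,"wz": 0,"jaw": 0.0854},
    {"x": -0.0345,"y": 0.0078,"z": -0.0278,"wx": 0,"wy": 0,"wz": 0,"jaw": 0},
    {"x": -0.0345,"y": 0.0078,"z": -0.0278,"wx": 0,"wy": 0,"wz": 0,"jaw": 0},
    {"x": -0.0345,"y": 0.0078,"z": -0.0278,"wx": 0,"wy": 0,"wz": 0,"jaw": 0}
  ]
}}

```text
clock: 11.95
tool_pos: [0.4048, -0.0234, 0.3422]
ee_rot: [[0.107, 0.983, 0.152], [0.635, 0.05, -0.771], [-0.765, 0.179, -0.619]]
ft_force: [0.8, 0.7, -0.2]
gripper_width: 0.0438
gripper_force: 0.0
```

```bash
cat >> h.py <<'E'
G2=np.diag([-1.,1,-1])
def at(phi,r,n,z): return (r*np.sin(phi)+n*np.cos(phi),.088-r*np.cos(phi)+n*np.sin(phi),z)
E
python3 -c "
from h import *;go(at(1.54,.125,.06,.35));rv(G2)"
```

```text
t 11.95 tcp_s [-0.1419 -0.0213  0.3422] w [ 0.4048 -0.0234  0.3422] F_s [ 0.7043  0.7974 -0.2304] q [ 17.1  13.3 108.8 -54.   75.   42.4]
[[-0.0023  0.9598  0.2807]
 [ 0.6443  0.2161 -0.7336]
 [-0.7647  0.1791 -0.6189]]
tool shift [ 0.1     0.2951 -0.0508]
rotvec [-0.4595  0.8665 -1.3296]
```

>>> {"method": "play_rows", "body": {
  "commands": [
    {"x": 0,"y": 0,"z": 0,"wx": -0.0383,"wy": 0.0722,"wz": -0.1108,"jaw": 0},
    {"x": 0,"y": 0,"z": 0,"wx": -0.0383,"wy": 0.0722,"wz": -0.1108,"jaw": 0},
    {"x": 0,"y": 0,"z": 0,"wx": -0.0383,"wy": 0.0722,"wz": -0.1108,"jaw": 0},
    {"x": 0,"y": 0,"z": 0,"wx": -0.0383,"wy": 0.0722,"wz": -0.1108,"jaw": 0},
    {"x": 0,"y": 0,"z": 0,"wx": -0.0383,"wy": 0.0722,"wz": -0.1108,"jaw": 0},
    {"x": 0,"y": 0,"z": 0,"wx": -0.0383,"wy": 0.0722,"wz": -0.1108,"jaw": 0}
  ]
}}

```text
clock: 12.55
tool_pos: [0.4041, -0.0233, 0.3399]
ee_rot: [[-0.577, 0.777, 0.251], [0.666, 0.626, -0.406], [-0.473, -0.067, -0.879]]
ft_force: [0.8, 0.5, -0.0]
gripper_width: -0.0003
gripper_force: 0.0
```

>>> {"method": "play_rows", "body": {
  "commands": [
    {"x": 0,"y": 0,"z": 0,"wx": -0.0383,"wy": 0.0722,"wz": -0.1108,"jaw": 0},
    {"x": 0,"y": 0,"z": 0,"wx": -0.0383,"wy": 0.0722,"wz": -0.1108,"jaw": 0},
    {"x": 0,"y": 0,"z": 0,"wx": -0.0383,"wy": 0.0722,"wz": -0.1108,"jaw": 0},
    {"x": 0,"y": 0,"z": 0,"wx": -0.0383,"wy": 0.0722,"wz": -0.1108,"jaw": 0},
    {"x": 0,"y": 0,"z": 0,"wx": -0.0383,"wy": 0.0722,"wz": -0.1108,"jaw": 0},
    {"x": 0,"y": 0,"z": 0,"wx": -0.0383,"wy": 0.0722,"wz": -0.1108,"jaw": 0},
    {"x": 0,"y": 0,"z": 0,"wx": 0,"wy": 0,"wz": 0,"jaw": 0}
  ]
}}

```text
clock: 13.25
tool_pos: [0.4059, -0.0251, 0.3394]
ee_rot: [[-0.973, 0.228, 0.025], [0.228, 0.973, -0.026], [-0.03, -0.02, -0.999]]
ft_force: [0.1, 0.9, 0.1]
gripper_width: -0.0001
gripper_force: 0.0
```

```bash
python3 -c "
from h import *;go(at(1.54,.125,.07,.35));rv(G2)"
```

```text
t 13.25 tcp_s [-0.1405 -0.0229  0.3394] w [ 0.4059 -0.0251  0.3394] F_s [-0.0918  0.8609  0.1143] q [-18.6   2.6 100.4  -1.   75.1 -95.2]
[[-0.9978  0.0593  0.0291]
 [ 0.0587  0.998  -0.0213]
 [-0.0303 -0.0195 -0.9994]]
tool shift [-0.257   0.1923 -0.0066]
rotvec [-0.0204  0.0297 -0.0591]
```

>>> {"method": "play_rows", "body": {
  "commands": [
    {"x": -0.0321,"y": 0.024,"z": -0.001,"wx": 0,"wy": 0,"wz": 0,"jaw": 0},
    {"x": -0.0321,"y": 0.024,"z": -0.001,"wx": 0,"wy": 0,"wz": 0,"jaw": 0},
    {"x": -0.0321,"y": 0.024,"z": -0.001,"wx": 0,"wy": 0,"wz": 0,"jaw": 0},
    {"x": -0.0321,"y": 0.024,"z": -0.001,"wx": 0,"wy": 0,"wz": 0,"jaw": 0},
    {"x": -0.0321,"y": 0.024,"z": -0.001,"wx": 0,"wy": 0,"wz": 0,"jaw": 0},
    {"x": -0.0321,"y": 0.024,"z": -0.001,"wx": 0,"wy": 0,"wz": 0,"jaw": 0},
    {"x": -0.0321,"y": 0.024,"z": -0.001,"wx": 0,"wy": 0,"wz": 0,"jaw": 0},
    {"x": -0.0321,"y": 0.024,"z": -0.001,"wx": -0.02,"wy": 0.03,"wz": -0.059,"jaw": 0}
  ]
}}

```text
clock: 14.05
tool_pos: [0.6975, 0.1088, 0.3516]
ee_rot: [[-0.986, 0.167, -0.001], [0.167, 0.986, -0.0], [0.001, -0.0, -1.0]]
ft_force: [1.5, -1.3, 1.0]
gripper_width: -0.0002
gripper_force: 0.0
```

```bash
python3 -c "
from h import *;go(at(1.54,.125,.07,.182));rv(G2)"
```

```text
t 14.05 tcp_s [0.124  0.1587 0.3516] w [0.6975 0.1088 0.3516] F_s [ 1.7467 -1.0541  1.022 ] q [ -0.2  31.   57.4  -0.   91.6 -80.6]
[[-1.     -0.0038 -0.0013]
 [-0.0038  1.     -0.0004]
 [ 0.0013 -0.0004 -1.    ]]
tool shift [-0.0033 -0.0045  0.1696]
rotvec [-0.0004 -0.0013  0.0038]
```

>>> {"method": "play_rows", "body": {
  "commands": [
    {"x": -0.003,"y": -0.004,"z": 0.0424,"wx": 0,"wy": 0,"wz": 0,"jaw": 0},
    {"x": 0,"y": 0,"z": 0.0424,"wx": 0,"wy": 0,"wz": 0,"jaw": 0},
    {"x": 0,"y": 0,"z": 0.0424,"wx": 0,"wy": 0,"wz": 0,"jaw": 0},
    {"x": 0,"y": 0,"z": 0.0424,"wx": 0,"wy": 0,"wz": 0,"jaw": 0},
    {"x": 0,"y": -0.015,"z": 0,"wx": 0,"wy": 0,"wz": 0,"jaw": 0},
    {"x": 0,"y": -0.015,"z": 0,"wx": 0,"wy": 0,"wz": 0,"jaw": 0},
    {"x": 0,"y": 0,"z": 0,"wx": 0,"wy": 0,"wz": 0,"jaw": 0}
  ]
}}

```text
clock: 14.75
tool_pos: [0.6968, 0.0697, 0.1853]
ee_rot: [[-0.985, 0.17, 0.005], [0.17, 0.985, -0.001], [-0.005, -0.001, -1.0]]
ft_force: [0.6, -0.3, 0.8]
gripper_width: 0.0
gripper_force: 0.0
```

Run:
```python
from h import *;go(at(1.54,.125,.0345,.182))
from bench import viewer
import cv2
t=viewer.snapshot('top')['img'][125:255,240:345,::-1];s=viewer.snapshot('side')['img'][165:295,220:325,::-1]
cv2.imwrite('pics/c5.png',cv2.resize(np.hstack([t,s]),None,fx=3.8,fy=3.8,interpolation=cv2.INTER_CUBIC))
```

```text
t 14.75 tcp_s [0.1299 0.1201 0.1853] w [0.6968 0.0697 0.1853] F_s [ 0.6404 -0.1719  0.8109] q [ -3.4  37.2  71.6  -0.1  70.9 -83.6]
[[-1.     -0.0003  0.0053]
 [-0.0003  1.     -0.0006]
 [-0.0053 -0.0006 -1.    ]]
tool shift [ 0.004  -0.0015  0.0033]
```

View pics/c5.png

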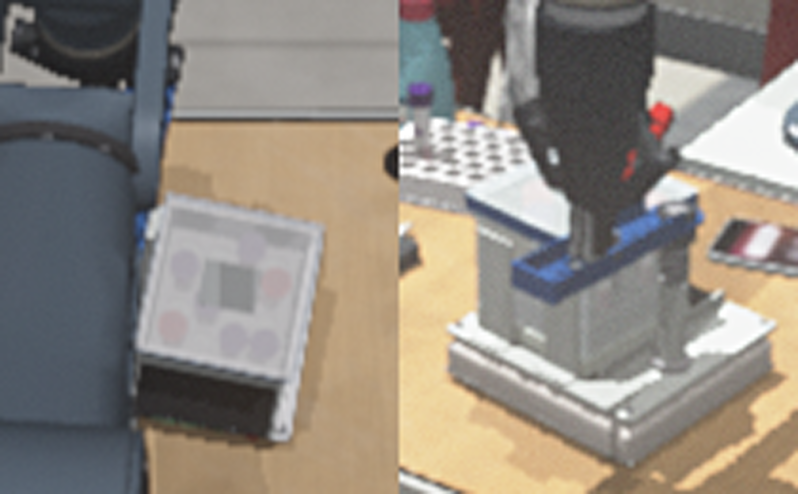

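The finger tip hangs beside the strap's left side, at (590,255) in the right half. I'll swing along the arc.

>>> {"method": "play_rows", "body": {
  "commands": [
    {"x": 0.002,"y": 0,"z": 0.003,"wx": 0,"wy": 0,"wz": 0,"jaw": 0},
    {"x": -0.0028,"y": -0.013,"z": 0,"wx": 0,"wy": 0,"wz": 0.1,"jaw": 0},
    {"x": -0.0028,"y": -0.013,"z": 0,"wx": 0,"wy": 0,"wz": 0.1,"jaw": 0},
    {"x": -0.0028,"y": -0.013,"z": 0,"wx": 0,"wy": 0,"wz": 0.1,"jaw": 0},
    {"x": -0.0028,"y": -0.013,"z": 0,"wx": 0,"wy": 0,"wz": 0.1,"jaw": 0}
  ]
}}

```text
clock: 15.35
tool_pos: [0.6882, 0.0206, 0.1801]
ee_rot: [[-0.841, 0.54, 0.002], [0.54, 0.841, 0.0], [-0.002, 0.001, -1.0]]
ft_force: [0.1, -0.5, -0.7]
gripper_width: 0.0001
gripper_force: 0.0
```

```bash
python3 -c "
from h import *;go(at(1.14,.125,.0345,.182))"
```

```text
t 15.35 tcp_s [0.1298 0.0702 0.1801] w [0.6882 0.0206 0.1801] F_s [ 0.1647 -0.466  -0.7211] q [ -7.6  36.6  73.6   0.   69.6 -64.9]
[[-0.9211  0.3893  0.002 ]
 [ 0.3893  0.9211  0.0005]
 [-0.0016  0.0012 -1.    ]]
tool shift [ 0.0005 -0.0035 -0.0019]
```

>>> {"method": "play_rows", "body": {
  "commands": [
    {"x": -0.0028,"y": -0.014,"z": -0.001,"wx": 0,"wy": 0,"wz": 0.1,"jaw": 0},
    {"x": -0.0028,"y": -0.013,"z": 0,"wx": 0,"wy": 0,"wz": 0.1,"jaw": 0},
    {"x": -0.0028,"y": -0.013,"z": 0,"wx": 0,"wy": 0,"wz": 0.1,"jaw": 0},
    {"x": -0.0028,"y": -0.013,"z": 0,"wx": 0,"wy": 0,"wz": 0.1,"jaw": 0},
    {"x": -0.0028,"y": -0.013,"z": 0,"wx": 0,"wy": 0,"wz": 0.1,"jaw": 0},
    {"x": -0.0028,"y": -0.013,"z": 0,"wx": 0,"wy": 0,"wz": 0.1,"jaw": 0}
  ]
}}

```text
clock: 15.95
tool_pos: [0.6427, -0.0451, 0.1811]
ee_rot: [[-0.389, 0.921, 0.002], [0.921, 0.389, -0.0], [-0.001, 0.002, -1.0]]
ft_force: [0.2, -0.3, 0.1]
gripper_width: 0.0002
gripper_force: 0.0
```

```bash
python3 -c "
from h import *;go(at(.54,.125,.0345,.182))"
```

```text
t 15.95 tcp_s [ 0.0962 -0.0022  0.1811] w [ 0.6427 -0.0451  0.1811] F_s [ 0.2641 -0.2597  0.057 ] q [-13.9  33.1  80.6   0.   66.1 -36.8]
[[-0.5402  0.8416  0.0021]
 [ 0.8416  0.5402  0.0002]
 [-0.001   0.0019 -1.    ]]
tool shift [ 0.0019 -0.0016 -0.0009]
```

>>> {"method": "play_rows", "body": {
  "commands": [
    {"x": -0.0028,"y": -0.014,"z": 0,"wx": 0,"wy": 0,"wz": 0.1,"jaw": 0},
    {"x": -0.0028,"y": -0.013,"z": 0,"wx": 0,"wy": 0,"wz": 0.1,"jaw": 0},
    {"x": -0.0028,"y": -0.013,"z": 0,"wx": 0,"wy": 0,"wz": 0.1,"jaw": 0},
    {"x": -0.0028,"y": -0.013,"z": 0,"wx": 0,"wy": 0,"wz": 0.1,"jaw": 0},
    {"x": -0.0014,"y": -0.0065,"z": 0,"wx": 0,"wy": 0,"wz": 0.05,"jaw": 0},
    {"x": 0,"y": 0,"z": 0,"wx": 0,"wy": 0,"wz": 0,"jaw": 0}
  ]
}}

```text
clock: 16.55
tool_pos: [0.5873, -0.0703, 0.181]
ee_rot: [[0.047, 0.999, 0.001], [0.999, -0.047, 0.0], [0.0, 0.001, -1.0]]
ft_force: [0.2, 0.0, -0.1]
gripper_width: -0.0001
gripper_force: 0.0
```

```bash
python3 -c "
from h import *;go(at(0,.125,.0345,.182))"
```

```text
t 16.55 tcp_s [ 0.0459 -0.0365  0.181 ] w [ 0.5873 -0.0703  0.181 ] F_s [ 0.1916  0.0529 -0.1393] q [-17.7  29.2  88.5   0.   62.2 -15. ]
[[-0.1241  0.9923  0.0008]
 [ 0.9923  0.1241  0.0002]
 [ 0.0001  0.0008 -1.    ]]
tool shift [ 0.0009 -0.0114 -0.001 ]
```

>>> {"method": "play_rows", "body": {
  "commands": [
    {"x": -0.001,"y": -0.005,"z": 0,"wx": 0,"wy": 0,"wz": 0.04,"jaw": 0},
    {"x": -0.001,"y": -0.004,"z": 0,"wx": 0,"wy": 0,"wz": 0.04,"jaw": 0},
    {"x": 0,"y": 0,"z": 0,"wx": 0,"wy": 0,"wz": 0,"jaw": 0}
  ]
}}

```text
clock: 16.85
tool_pos: [0.5791, -0.0716, 0.1807]
ee_rot: [[0.125, 0.992, 0.001], [0.992, -0.125, 0.0], [0.0, 0.001, -1.0]]
ft_force: [-0.4, -0.7, -0.6]
gripper_width: 0.0001
gripper_force: 0.0
```

>>> {"method": "play_rows", "body": {
  "commands": [
    {"x": 0,"y": -0.002,"z": 0,"wx": 0,"wy": 0,"wz": 0,"jaw": 0},
    {"x": 0,"y": -0.001,"z": 0,"wx": 0,"wy": 0,"wz": 0,"jaw": 0},
    {"x": 0,"y": 0,"z": 0,"wx": 0,"wy": 0,"wz": 0,"jaw": 0}
  ]
}}

```text
clock: 17.15
tool_pos: [0.5759, -0.0714, 0.1801]
ee_rot: [[0.125, 0.992, 0.0], [0.992, -0.125, 0.0], [0.0, 0.0, -1.0]]
ft_force: [-0.9, -0.4, -0.3]
gripper_width: 0.0001
gripper_force: 0.0
```

```bash
python3 -c "
from h import *;go(at(0,.125,.0345,.182))"
```

```text
t 17.15 tcp_s [ 0.0348 -0.0395  0.1801] w [ 0.5759 -0.0714  0.1801] F_s [-0.7872 -0.5386 -0.2518] q [-18.1  28.5  90.2   0.   61.4 -10.9]
[[-0.0453  0.999   0.0002]
 [ 0.999   0.0453  0.0003]
 [ 0.0003  0.0002 -1.    ]]
tool shift [ 0.0025 -0.0002 -0.0019]
```

Light contact, no stop yet; small steps more.

>>> {"method": "play_rows", "body": {
  "commands": [
    {"x": 0,"y": -0.002,"z": 0,"wx": 0,"wy": 0,"wz": 0.04,"jaw": 0},
    {"x": 0,"y": -0.001,"z": 0,"wx": 0,"wy": 0,"wz": 0,"jaw": 0},
    {"x": 0,"y": 0,"z": 0,"wx": 0,"wy": 0,"wz": 0,"jaw": 0}
  ]
}}

```text
clock: 17.45
tool_pos: [0.5727, -0.071, 0.18]
ee_rot: [[0.165, 0.986, -0.0], [0.986, -0.165, 0.0], [0.0, -0.0, -1.0]]
ft_force: [0.5, -0.6, -0.3]
gripper_width: 0.0
gripper_force: 0.0
```

>>> {"method": "play_rows", "body": {
  "commands": [
    {"x": 0,"y": -0.002,"z": 0,"wx": 0,"wy": 0,"wz": 0,"jaw": 0},
    {"x": 0,"y": 0,"z": 0,"wx": 0,"wy": 0,"wz": 0,"jaw": 0}
  ]
}}

```text
clock: 17.65
tool_pos: [0.5705, -0.0707, 0.18]
ee_rot: [[0.165, 0.986, -0.0], [0.986, -0.165, 0.0], [0.0, -0.0, -1.0]]
ft_force: [-0.3, -0.0, -0.4]
gripper_width: -0.0
gripper_force: 0.0
```

>>> {"method": "play_rows", "body": {
  "commands": [
    {"x": 0,"y": -0.002,"z": 0,"wx": 0,"wy": 0,"wz": 0,"jaw": 0},
    {"x": 0,"y": 0,"z": 0,"wx": 0,"wy": 0,"wz": 0,"jaw": 0}
  ]
}}

```text
clock: 17.85
tool_pos: [0.5685, -0.0703, 0.18]
ee_rot: [[0.166, 0.986, -0.0], [0.986, -0.166, 0.0], [0.0, -0.0, -1.0]]
ft_force: [0.9, -0.0, -0.3]
gripper_width: 0.0003
gripper_force: 0.0
```

```bash
python3 -c "
from h import *;go(at(0,.125,.0345,.182))"
```

```text
t 17.85 tcp_s [ 0.0273 -0.0398  0.18  ] w [ 0.5685 -0.0703  0.18  ] F_s [ 0.8486  0.1279 -0.3295] q [-18.2  28.   91.2   0.   60.9  -8.7]
[[-0.0047  1.     -0.0005]
 [ 1.      0.0047  0.0004]
 [ 0.0004 -0.0005 -1.    ]]
tool shift [ 0.0027  0.0072 -0.002 ]
```

>>> {"method": "play_rows", "body": {
  "commands": [
    {"x": 0,"y": -0.002,"z": 0,"wx": 0,"wy": 0,"wz": 0,"jaw": 0},
    {"x": 0,"y": 0,"z": 0,"wx": 0,"wy": 0,"wz": 0,"jaw": 0}
  ]
}}

```text
clock: 18.05
tool_pos: [0.5665, -0.07, 0.18]
ee_rot: [[0.166, 0.986, -0.0], [0.986, -0.166, 0.0], [0.0, -0.0, -1.0]]
ft_force: [-0.6, 0.8, -0.4]
gripper_width: -0.0001
gripper_force: 0.0
```

>>> {"method": "play_rows", "body": {
  "commands": [
    {"x": 0,"y": -0.002,"z": 0,"wx": 0,"wy": 0,"wz": 0,"jaw": 0},
    {"x": 0,"y": 0,"z": 0,"wx": 0,"wy": 0,"wz": 0,"jaw": 0}
  ]
}}

```text
clock: 18.25
tool_pos: [0.5645, -0.0697, 0.18]
ee_rot: [[0.166, 0.986, -0.0], [0.986, -0.166, 0.0], [0.0, -0.0, -1.0]]
ft_force: [0.8, 0.3, 0.2]
gripper_width: -0.0003
gripper_force: 0.0
```

Run:
```python
from h import *;go()
from bench import viewer
import cv2
v=viewer.snapshot('side');pickle.dump(v,open('side2.pkl','wb'))
i=v['img'].astype(int);m=(i[...,2]>i[...,0]+40)&(i[...,2]>80)
m[:185]=0;m[290:]=0;m[:,:225]=0;m[:,325:]=0
ys,xs=np.nonzero(m);print(len(xs),xs.min(),xs.max())
for x in range(xs.min(),xs.max()+1,3):
    c=ys[xs==x]
    if len(c):print(x,c.min(),c.max(),len(c),end=' | ')
```

```text
t 18.25 tcp_s [ 0.0234 -0.0398  0.18  ] w [ 0.5645 -0.0697  0.18  ] F_s [0.701  0.4072 0.2231] q [-18.3  27.7  91.8   0.   60.6  -8.8]
[[-0.0046  1.     -0.0004]
 [ 1.      0.0046  0.0004]
 [ 0.0004 -0.0004 -1.    ]]
199 225 299
225 186 188 3 | 252 233 235 3 | 255 235 237 3 | 258 229 238 6 | 261 228 239 8 | 264 227 237 7 | 267 235 236 2 | 270 193 234 3 | 273 190 232 5 | 276 230 231 2 | 279 224 229 6 | 282 222 228 7 | 285 221 226 6 | 288 222 224 3 | 291 222 223 2 | 297 223 223 1 |
```

Run:
```python
from h import *
from bench import viewer
import cv2
t=viewer.snapshot('top')['img'][125:255,240:345,::-1];s=pickle.load(open('side2.pkl','rb'))['img'][165:295,220:325,::-1]
cv2.imwrite('pics/c6.png',cv2.resize(np.hstack([t,s]),None,fx=3.8,fy=3.8,interpolation=cv2.INTER_CUBIC))
```

```text
(no output)
```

View pics/c6.png

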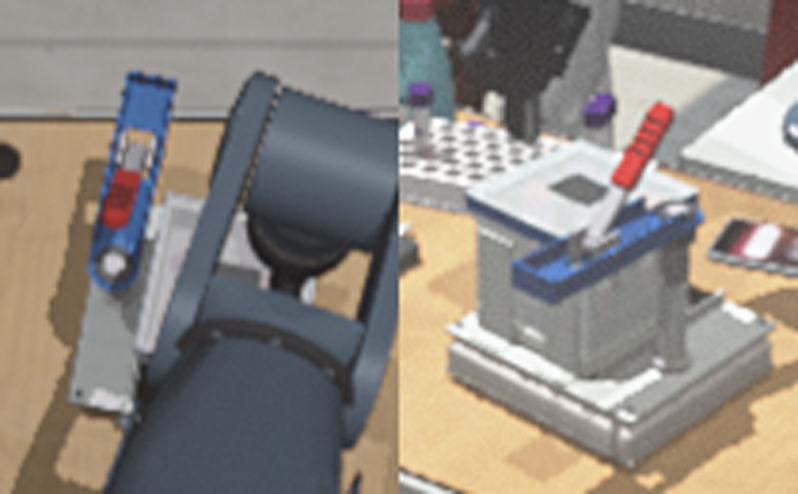

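Run:
```python
from fit import *
d=L('side2')
P=np.array([[.5645,-.0697,.18],[.6968,.0697,.1853],[.6968,.0697,.21]])
u=proj(d,P);print((u-[220,165])*3.8+[399,0])
# strap outline check
for phi in(1.54,):
    q=np.array([W(*at(phi,.15,n,z)) for n in(-.02,.02) for z in(.176,.194)]);print((proj(d,q)-[220,165])*3.8+[399,0])
q=np.array([W(0,.088,.185)]);print((proj(d,q)-[220,165])*3.8+[399,0])
```

```text
[[523.29556903 170.03494856]
 [588.48000406 289.83515699]
 [588.88697506 257.51681547]]
[[506.71568102 283.59820662]
 [506.4239675  260.5353349 ]
 [548.97593221 304.92868817]
 [548.98498999 281.54954339]]
[[673.8695376  207.14549996]]
```

The picture shows the strap unmoved. The finger tips seen at (520,140) are about 30 px above the projected TCP (523,170), so the finger passed over the strap. I'll measure how high the tip really is.

Run:
```python
from fit import *
from bench import readout,viewer
s=readout.state();t=np.array(s['tool_pos']);print(t,s['joint_positions'])
d=viewer.snapshot('side');g=d['img'].astype(int)
for dz in(0,.01,.02,.03,.04):print(dz,proj(d,np.array([t+[0,0,dz]]))[0])
for v in range(188,216):print(v,g[v,242:264].sum(1)//3)
```

```text
[ 0.56484707 -0.06977496  0.18009628] [-1.82985257e+01  2.76748293e+01  9.17538456e+01  1.98025835e-02
  6.05718277e+01 -8.77140334e+00]
0 [252.62091918 209.75551879]
0.01 [252.59798785 206.64848152]
0.02 [252.5748946  203.51950507]
0.03 [252.55163771 200.36835624]
0.04 [252.52821543 197.19479853]
188 [ 64  71  78  71  66  65  65  71  68  68  69  66  65  68  64  68  89 134
 147 140 133 133]
189 [ 74 135 172 139  76  65  67  61  73  66  63  62  69  72  78  99 132 148
 148 145 135 133]
190 [112 191 227 191 142 114  70  65  71  68  66  66  73  81  80 117 146 149
 143 139 132 131]
191 [138 202 224 214 196 152  75  63  66  66  70  84  83  84  89 124 146 146
 140 134 137 132]
192 [152 209 221 209 188 142  72  61  66  68  75  95 103  86  84 121 144 141
 132 136 134 132]
193 [167 214 218 198 165 119  69  66  70  68  77  98 100  87  89 119 140 140
 131 125 131 135]
194 [158 207 214 200 162 117  67  68  68  67  74  96 103  84  87 116 137 134
 128 128 135 137]
195 [154 166 195 194 157 121  67  68  72  68  79  99 101  92  84 114 136 131
 129 125 131 142]
196 [175 174 188 187 146 108  65  68  71 
[... 1158 characters left out ...]
9 238 235 232 228
 226 219 219 222]
209 [235 223 171 134 140 163 232 250 242 232 237 237 236 236 232 226 222 219
 221 225 221 227]
210 [234 219 202 185 190 209 234 241 239 237 237 233 231 224 217 219 222 224
 225 226 225 230]
211 [192 223 234 237 232 237 239 237 238 237 231 225 219 220 217 220 225 225
 229 232 225 204]
212 [218 227 234 239 236 239 241 236 231 225 217 222 223 225 225 224 224 227
 225 208 182 137]
213 [241 239 236 236 238 239 235 225 219 219 222 225 231 230 230 230 221 206
 174 139 118 115]
214 [239 237 236 234 229 227 220 221 221 220 227 230 233 230 232 230 220 170
 131 111 111 112]
215 [234 232 229 228 221 219 219 225 225 224 229 232 230 231 233 231 229 218
 186 155 126 118]
```

>>> {"method": "play_rows", "body": {
  "commands": [
    {"x": 0,"y": 0.002,"z": -0.044,"wx": 0,"wy": 0,"wz": 0,"jaw": 0},
    {"x": 0,"y": 0,"z": -0.044,"wx": 0,"wy": 0,"wz": 0,"jaw": 0},
    {"x": 0,"y": 0,"z": -0.044,"wx": 0,"wy": 0,"wz": 0,"jaw": 0},
    {"x": 0.0396,"y": 0.02,"z": 0,"wx": 0,"wy": 0,"wz": 0,"jaw": 0},
    {"x": 0.0396,"y": 0.02,"z": 0,"wx": 0,"wy": 0,"wz": 0,"jaw": 0},
    {"x": 0.0396,"y": 0.02,"z": 0,"wx": 0,"wy": 0,"wz": 0,"jaw": 0},
    {"x": 0.0396,"y": 0.02,"z": 0,"wx": 0,"wy": 0,"wz": 0,"jaw": 0},
    {"x": 0.0396,"y": 0.02,"z": 0,"wx": 0,"wy": 0,"wz": 0,"jaw": 0}
  ]
}}

```text
clock: 19.2
tool_pos: [0.6991, 0.11, 0.3121]
ee_rot: [[0.166, 0.986, 0.0], [0.986, -0.166, 0.0], [0.0, 0.0, -1.0]]
ft_force: [0.2, -0.9, 0.2]
gripper_width: -0.0001
gripper_force: 0.0
```

>>> {"method": "play_rows", "body": {
  "commands": [
    {"x": 0,"y": 0,"z": 0,"wx": 0,"wy": 0,"wz": -0.142,"jaw": 0},
    {"x": 0,"y": 0,"z": 0,"wx": 0,"wy": 0,"wz": -0.142,"jaw": 0},
    {"x": 0,"y": 0,"z": 0,"wx": 0,"wy": 0,"wz": -0.142,"jaw": 0},
    {"x": 0,"y": 0,"z": 0,"wx": 0,"wy": 0,"wz": -0.142,"jaw": 0},
    {"x": 0,"y": 0,"z": 0,"wx": 0,"wy": 0,"wz": -0.142,"jaw": 0},
    {"x": 0,"y": 0,"z": 0,"wx": 0,"wy": 0,"wz": -0.142,"jaw": 0}
  ]
}}

```text
clock: 19.8
tool_pos: [0.6982, 0.1086, 0.3118]
ee_rot: [[-0.638, 0.77, -0.001], [0.77, 0.638, 0.0], [0.001, -0.0, -1.0]]
ft_force: [0.4, 0.3, -0.5]
gripper_width: -0.0002
gripper_force: 0.0
```

>>> {"method": "play_rows", "body": {
  "commands": [
    {"x": 0,"y": 0,"z": 0,"wx": 0,"wy": 0,"wz": -0.142,"jaw": 0},
    {"x": 0,"y": 0,"z": 0,"wx": 0,"wy": 0,"wz": -0.142,"jaw": 0},
    {"x": 0,"y": 0,"z": 0,"wx": 0,"wy": 0,"wz": -0.142,"jaw": 0},
    {"x": 0,"y": 0,"z": 0,"wx": 0,"wy": 0,"wz": -0.142,"jaw": 0},
    {"x": 0,"y": 0,"z": 0,"wx": 0,"wy": 0,"wz": -0.142,"jaw": 0},
    {"x": 0,"y": 0,"z": 0,"wx": 0,"wy": 0,"wz": 0,"jaw": 0}
  ]
}}

```text
clock: 20.4
tool_pos: [0.6982, 0.1085, 0.3119]
ee_rot: [[-0.985, 0.175, -0.0], [0.175, 0.985, 0.0], [0.001, 0.0, -1.0]]
ft_force: [1.0, -0.2, -0.3]
gripper_width: -0.0001
gripper_force: 0.0
```

```bash
python3 -c "
from h import *;go(at(1.54,.125,.07,.165));rv(G2)"
```

```text
t 20.4 tcp_s [0.1247 0.1586 0.3119] w [0.6982 0.1085 0.3119] F_s [ 0.973  -0.0197 -0.2827] q [ -0.2  32.2  61.1   0.   86.7 -80.2]
[[-1.      0.0045 -0.0005]
 [ 0.0045  1.      0.0002]
 [ 0.0005  0.0002 -1.    ]]
tool shift [-0.0025 -0.0045  0.1469]
rotvec [ 0.0002 -0.0005 -0.0045]
```

>>> {"method": "play_rows", "body": {
  "commands": [
    {"x": -0.0025,"y": 0,"z": 0.037,"wx": 0,"wy": 0,"wz": 0,"jaw": 0},
    {"x": 0,"y": 0,"z": 0.037,"wx": 0,"wy": 0,"wz": 0,"jaw": 0},
    {"x": 0,"y": 0,"z": 0.037,"wx": 0,"wy": 0,"wz": 0,"jaw": 0},
    {"x": 0,"y": 0,"z": 0.036,"wx": 0,"wy": 0,"wz": 0,"jaw": 0},
    {"x": 0,"y": -0.02,"z": 0,"wx": 0,"wy": 0,"wz": 0,"jaw": 0},
    {"x": 0,"y": -0.016,"z": 0,"wx": 0,"wy": 0,"wz": 0,"jaw": 0},
    {"x": 0,"y": 0,"z": 0,"wx": 0,"wy": 0,"wz": 0,"jaw": 0}
  ]
}}

```text
clock: 21.1
tool_pos: [0.6959, 0.0693, 0.1675]
ee_rot: [[-0.984, 0.179, 0.004], [0.179, 0.984, -0.001], [-0.004, -0.0, -1.0]]
ft_force: [0.4, -0.3, 1.3]
gripper_width: 0.0
gripper_force: 0.0
```

```bash
python3 -c "
from h import *;go(at(1.54,.125,.0345,.165))"
```

```text
t 21.1 tcp_s [0.1292 0.1195 0.1675] w [0.6959 0.0693 0.1675] F_s [ 0.4726 -0.2291  1.2985] q [ -3.4  38.2  72.6  -0.   69.  -83.1]
[[-1.      0.0086  0.0041]
 [ 0.0086  1.     -0.0003]
 [-0.0041 -0.0003 -1.    ]]
tool shift [ 0.0032 -0.0009  0.0025]
```

>>> {"method": "play_rows", "body": {
  "commands": [
    {"x": -0.0028,"y": -0.013,"z": 0,"wx": 0,"wy": 0,"wz": 0.1,"jaw": 0},
    {"x": -0.0028,"y": -0.013,"z": 0,"wx": 0,"wy": 0,"wz": 0.1,"jaw": 0},
    {"x": 0,"y": 0,"z": 0,"wx": 0,"wy": 0,"wz": 0,"jaw": 0}
  ]
}}

```text
clock: 21.4
tool_pos: [0.6959, 0.044, 0.1681]
ee_rot: [[-0.929, 0.369, 0.005], [0.369, 0.929, -0.001], [-0.005, 0.001, -1.0]]
ft_force: [0.1, 0.4, -0.1]
gripper_width: 0.0001
gripper_force: 0.0
```

```bash
cat >> fit.py <<'E'
def blue(d):
    i=d['img'].astype(int);m=(i[...,2]>i[...,0]+40)&(i[...,2]>80);m[:200]=0;m[290:]=0;m[:,:225]=0;m[:,325:]=0
    ys,xs=np.nonzero(m)
    for k in np.argsort(xs)[[0,3,6]]:
        print('blue',xs[k],ys[k],end=' ')
    c=[(x,ys[xs==x].min(),ys[xs==x].max()) for x in sorted(set(xs))];print(c[::4])
E
python3 - <<'E'
from fit import *;from bench import viewer
go();blue(viewer.snapshot('side'))
d=L('side2')
for phi in(1.54,1.34,1.14,0):print(phi,proj(d,np.array([W(*at(phi,.15,n,z)) for n,z in((-.02,.194),(.02,.194),(.02,.176))])).round(1).tolist())
E
```

```text
t 21.4 tcp_s [0.1334 0.0946 0.1681] w [0.6959 0.044  0.1681] F_s [-0.0158  0.4186 -0.1446] q [ -5.5  38.   73.    0.   68.7 -73.9]
[[-0.9786  0.2059  0.0053]
 [ 0.2059  0.9786  0.0004]
 [-0.0051  0.0015 -1.    ]]
blue 250 234 blue 252 234 blue 253 235 [(np.int64(250), np.int64(234), np.int64(234)), (np.int64(254), np.int64(235), np.int64(236)), (np.int64(258), np.int64(236), np.int64(238)), (np.int64(262), np.int64(238), np.int64(238)), (np.int64(279), np.int64(224), np.int64(229)), (np.int64(283), np.int64(217), np.int64(226)), (np.int64(287), np.int64(219), np.int64(225)), (np.int64(291), np.int64(223), np.int64(223)), (np.int64(298), np.int64(222), np.int64(223))]
1.54 [[248.3, 233.6], [259.5, 239.1], [259.5, 245.2]]
1.34 [[242.3, 228.7], [250.7, 235.0], [250.8, 241.1]]
1.14 [[238.5, 223.5], [244.0, 230.3], [244.1, 236.3]]
0 [[257.3, 198.4], [247.9, 202.7], [248.0, 208.3]]
```

Run:
```python
from fit import *;from bench import viewer,readout
d=viewer.snapshot('side');b=L('side')
t=np.array(readout.state()['tool_pos'])
df=np.abs(d['img'].astype(int)-b['img']).sum(2)>60
u0=proj(d,np.array([t]))[0];print('tcp',u0)
for v in range(212,246):print(v,''.join('#' if x else '.' for x in df[v,250:295]))
for dz in(.02,.03,.04):
  for dx in(-.011,.011):
    for dy in(-.012,.012):
      print(dz,dx,dy,proj(d,np.array([t+np.array(readout.state()['ee_rot'])@[dx,dy,-dz]]))[0].round(1))
```

```text
tcp [262.13127489 244.4804222 ]
212 ################################........#....
213 ################################.............
214 ##############################...............
215 .#############################...............
216 #.############################...............
217 #############################...............#
218 #####.#######################................
219 ############################........#........
220 ######.#####################........#........
221 #######...#################..................
222 .#######....##############...................
223 ##.#####.#.#...###########...................
224 ####.##.###..#.#####..###....................
225 ##################...####..#.................
226 .#################...#######.................
227 ...###############...######.....##...........
228 ......#######.####..#####....................
229 .....#........####..###.....#................
230 ..........#...####..##...####................
231 ........#.#...####......###..................
232 .......##.#..####.###..#..........###........
233 .......#######
[... 315 characters left out ...]
................
240 .............................................
241 .............................................
242 .............................................
243 ##...........................................
244 ####..#......................................
245 .#####.......................................
0.02 -0.011 -0.012 [255.9 237.1]
0.02 -0.011 0.012 [261.4 241. ]
0.02 0.011 -0.012 [262.9 234.6]
0.02 0.011 0.012 [268.4 238.4]
0.03 -0.011 -0.012 [255.9 233.7]
0.03 -0.011 0.012 [261.5 237.5]
0.03 0.011 -0.012 [262.9 231.2]
0.03 0.011 0.012 [268.5 235. ]
0.04 -0.011 -0.012 [255.9 230.2]
0.04 -0.011 0.012 [261.5 234. ]
0.04 0.011 -0.012 [262.9 227.8]
0.04 0.011 0.012 [268.5 231.5]
```

>>> {"method": "play_rows", "body": {
  "commands": [
    {"x": 0,"y": 0.023,"z": 0,"wx": 0,"wy": 0,"wz": 0,"jaw": 0},
    {"x": 0,"y": 0.023,"z": 0,"wx": 0,"wy": 0,"wz": 0,"jaw": 0},
    {"x": 0,"y": 0,"z": 0.012,"wx": 0,"wy": 0,"wz": -0.1,"jaw": 0},
    {"x": 0.014,"y": 0,"z": 0,"wx": 0,"wy": 0,"wz": -0.1,"jaw": 0},
    {"x": 0,"y": -0.014,"z": 0,"wx": 0,"wy": 0,"wz": 0,"jaw": 0},
    {"x": 0,"y": 0,"z": 0,"wx": 0,"wy": 0,"wz": 0,"jaw": 0}
  ]
}}

```text
clock: 22.1
tool_pos: [0.7095, 0.0789, 0.1675]
ee_rot: [[-0.984, 0.173, 0.039], [0.173, 0.985, -0.0], [-0.038, 0.006, -0.999]]
ft_force: [6.3, 1.3, 28.1]
gripper_width: 0.0002
gripper_force: 13.7
```

>>> {"method": "play_rows", "body": {
  "commands": [
    {"x": 0,"y": -0.006,"z": 0,"wx": 0,"wy": 0,"wz": 0,"jaw": 0},
    {"x": -0.0014,"y": -0.0065,"z": 0,"wx": 0,"wy": 0,"wz": 0.05,"jaw": 0},
    {"x": -0.0014,"y": -0.0065,"z": 0,"wx": 0,"wy": 0,"wz": 0.05,"jaw": 0},
    {"x": -0.0014,"y": -0.0065,"z": 0,"wx": 0,"wy": 0,"wz": 0.05,"jaw": 0},
    {"x": -0.0014,"y": -0.0065,"z": 0,"wx": 0,"wy": 0,"wz": 0.05,"jaw": 0},
    {"x": 0,"y": 0,"z": 0,"wx": 0,"wy": 0,"wz": 0,"jaw": 0}
  ]
}}

```text
clock: 22.7
tool_pos: [0.7095, 0.0447, 0.1676]
ee_rot: [[-0.93, 0.366, 0.043], [0.366, 0.93, -0.004], [-0.041, 0.012, -0.999]]
ft_force: [11.3, -1.7, 26.4]
gripper_width: 0.0001
gripper_force: 13.0
```

Run:
```python
from fit import *;from bench import viewer
go(at(1.34,.128,.0345,.156));blue(viewer.snapshot('side'))
```

```text
t 22.7 tcp_s [0.1467 0.0976 0.1676] w [0.7095 0.0447 0.1676] F_s [11.4574  0.2942 26.4472] q [ -5.4  38.1  72.8   0.   66.6 -73.9]
[[-0.9783  0.2026  0.0426]
 [ 0.2029  0.9792  0.0036]
 [-0.041   0.0122 -0.9991]]
tool shift [ 0.0133 -0.0082  0.011 ]
blue 250 234 blue 251 234 blue 252 235 [(np.int64(250), np.int64(233), np.int64(234)), (np.int64(278), np.int64(224), np.int64(228)), (np.int64(282), np.int64(218), np.int64(227)), (np.int64(286), np.int64(220), np.int64(225)), (np.int64(296), np.int64(224), np.int64(224))]
```

Run:
```python
from fit import *;from bench import viewer,readout
d=L('top');P=np.array([[.5645,-.0697,z] for z in(.18,.21,.26,.32,.4)])
print('c6 pred',((proj(d,P)-[240,125])*3.8).round().tolist())
s=readout.state();print(s['wrist_torque'],s['ft_force'],s['tool_pos'])
v=viewer.snapshot('side');pickle.dump(v,open('side5.pkl','wb'))
w=viewer.snapshot('top');pickle.dump(w,open('top5.pkl','wb'))
T=d['world_to_cam'];print('topcam',-T[:3,:3].T@T[:3,3]);T=v['world_to_cam'];print('sidecam',-T[:3,:3].T@T[:3,3])
```

```text
c6 pred [[281.0, 262.0], [283.0, 256.0], [289.0, 244.0], [295.0, 229.0], [306.0, 206.0]]
[-0.30050357 -2.03856315 -0.05106909] [10.97436297 -1.02801766 25.83293145] [0.70953799 0.0449156  0.16760315]
topcam [0.37289346 0.01521519 1.35649002]
sidecam [1.55537621 0.5903675  0.782178  ]
```

>>> {"method": "play_rows", "body": {
  "commands": [
    {"x": 0,"y": 0,"z": -0.04,"wx": 0,"wy": 0,"wz": 0,"jaw": 0},
    {"x": 0.01,"y": 0.04,"z": 0,"wx": 0,"wy": 0,"wz": -0.1,"jaw": 0},
    {"x": 0.01,"y": 0.04,"z": 0,"wx": 0,"wy": 0,"wz": -0.1,"jaw": 0},
    {"x": 0,"y": 0,"z": 0,"wx": 0,"wy": 0,"wz": 0,"jaw": 0}
  ]
}}

```text
clock: 23.25
tool_pos: [0.6995, 0.1352, 0.1948]
ee_rot: [[-0.986, 0.166, 0.003], [0.166, 0.986, 0.004], [-0.002, 0.004, -1.0]]
ft_force: [0.0, -0.8, 0.7]
gripper_width: 0.0001
gripper_force: 0.0
```

Run:
```python
from fit import *;from bench import viewer,readout
go(at(1.54,.125,.08,.156))
d=viewer.snapshot('side');b=L('side2');t=np.array(readout.state()['tool_pos'])
df=np.abs(d['img'].astype(int)-b['img']).sum(2)>70
print('tcp',[proj(d,np.array([t+[0,0,z]]))[0].round(1).tolist() for z in(0,.03,.08)])
for v in range(195,250,1):print(v,''.join('#' if x else '.' for x in df[v,255:315]))
```

```text
t 23.25 tcp_s [0.1215 0.1851 0.1948] w [0.6995 0.1352 0.1948] F_s [ 0.1784 -0.7468  0.7181] q [  1.9  37.8  68.9   0.2  73.2 -78.6]
[[-1.     -0.0042  0.0019]
 [-0.0042  1.      0.004 ]
 [-0.0019  0.004  -1.    ]]
tool shift [-0.0057 -0.0211  0.0387]
tcp [[291.1, 245.7], [291.5, 235.1], [292.2, 216.8]]
195 ###..................#################################......
196 ###..................###############.##################.....
197 ###.................###################################.....
198 ###..............##################.###################.....
199 ###.............########################################....
200 ###..............#######################################....
201 ##...............#######################################....
202 ##...............######################################.....
203 ..................######################################....
204 ...................######################################...
205 ...................############.#########################...
206 ....................######################################..
207 ............
[... 2078 characters left out ...]
..................................................
240 .................................................#..........
241 ..........................................................#.
242 ...............................................#............
243 ...............................................##..........#
244 .......#.....................................#..........####
245 ...........................................#......#....#####
246 ................................................#.........##
247 ..............................................######.......#
248 .............................................####.###......#
249 ............................................###########...##
```

The tip sits about 27 mm above the reported TCP, so it was only riding on the strap's top and dragging it. It's now clear on the left, so I'll go down to TCP z = 0.156 (tip ≈0.183) and sweep.

>>> {"method": "play_rows", "body": {
  "commands": [
    {"x": -0.003,"y": 0,"z": 0.02,"wx": 0,"wy": 0,"wz": 0,"jaw": 0},
    {"x": -0.003,"y": 0,"z": 0.019,"wx": 0,"wy": 0,"wz": 0,"jaw": 0},
    {"x": 0,"y": 0,"z": 0,"wx": 0,"wy": 0,"wz": 0,"jaw": 0},
    {"x": 0,"y": -0.02,"z": 0,"wx": 0,"wy": 0,"wz": 0,"jaw": 0},
    {"x": 0,"y": -0.02,"z": 0,"wx": 0,"wy": 0,"wz": 0,"jaw": 0},
    {"x": 0,"y": -0.02,"z": 0,"wx": 0,"wy": 0,"wz": 0,"jaw": 0},
    {"x": 0,"y": 0,"z": 0,"wx": 0,"wy": 0,"wz": 0,"jaw": 0}
  ]
}}

```text
clock: 24.0
tool_pos: [0.6951, 0.064, 0.1552]
ee_rot: [[-0.984, 0.179, 0.001], [0.179, 0.984, -0.001], [-0.001, -0.001, -1.0]]
ft_force: [-0.1, -0.5, -0.3]
gripper_width: 0.0002
gripper_force: 0.0
```

>>> {"method": "play_rows", "body": {
  "commands": [
    {"x": -0.0028,"y": -0.013,"z": 0,"wx": 0,"wy": 0,"wz": 0.1,"jaw": 0},
    {"x": -0.0028,"y": -0.013,"z": 0,"wx": 0,"wy": 0,"wz": 0.1,"jaw": 0},
    {"x": -0.0028,"y": -0.013,"z": 0,"wx": 0,"wy": 0,"wz": 0.1,"jaw": 0},
    {"x": 0,"y": 0,"z": 0,"wx": 0,"wy": 0,"wz": 0,"jaw": 0}
  ]
}}

```text
clock: 24.4
tool_pos: [0.6926, 0.0269, 0.1547]
ee_rot: [[-0.888, 0.46, 0.001], [0.46, 0.888, 0.0], [-0.001, 0.0, -1.0]]
ft_force: [1.0, 0.8, -0.4]
gripper_width: 0.0001
gripper_force: 0.0
```

Run:
```python
from fit import *;from bench import viewer
go(at(1.24,.128,.0345,.156));blue(viewer.snapshot('side'))
```

```text
t 24.4 tcp_s [0.1331 0.0772 0.1547] w [0.6926 0.0269 0.1547] F_s [ 0.8137  1.0007 -0.4377] q [ -7.   38.6  74.1   0.   67.3 -69.6]
[[-0.9534  0.3018  0.0006]
 [ 0.3018  0.9534  0.0001]
 [-0.0006  0.0003 -1.    ]]
tool shift [ 0.0014  0.0015 -0.0013]
blue 241 226 blue 242 226 blue 243 227 [(np.int64(241), np.int64(226), np.int64(226)), (np.int64(245), np.int64(225), np.int64(231)), (np.int64(249), np.int64(223), np.int64(232)), (np.int64(272), np.int64(223), np.int64(225)), (np.int64(276), np.int64(217), np.int64(225)), (np.int64(280), np.int64(221), np.int64(224)), (np.int64(284), np.int64(220), np.int64(223)), (np.int64(288), np.int64(222), np.int64(222)), (np.int64(298), np.int64(222), np.int64(223))]
```

The strap is now moving (φ≈1.25). I'll continue the arc.

>>> {"method": "play_rows", "body": {
  "commands": [
    {"x": -0.0028,"y": -0.013,"z": 0,"wx": 0,"wy": 0,"wz": 0.1,"jaw": 0},
    {"x": -0.0028,"y": -0.013,"z": 0,"wx": 0,"wy": 0,"wz": 0.1,"jaw": 0},
    {"x": -0.0028,"y": -0.013,"z": 0,"wx": 0,"wy": 0,"wz": 0.1,"jaw": 0},
    {"x": -0.0028,"y": -0.013,"z": 0,"wx": 0,"wy": 0,"wz": 0.1,"jaw": 0},
    {"x": -0.0028,"y": -0.013,"z": 0,"wx": 0,"wy": 0,"wz": 0.1,"jaw": 0},
    {"x": -0.0028,"y": -0.013,"z": 0,"wx": 0,"wy": 0,"wz": 0.1,"jaw": 0},
    {"x": -0.0028,"y": -0.013,"z": 0,"wx": 0,"wy": 0,"wz": 0.1,"jaw": 0}
  ]
}}

```text
clock: 25.15
tool_pos: [0.6441, -0.0478, 0.1544]
ee_rot: [[-0.384, 0.923, 0.001], [0.923, 0.384, 0.001], [0.0, 0.002, -1.0]]
ft_force: [-0.7, 0.6, 0.7]
gripper_width: -0.0001
gripper_force: 0.3
```

>>> {"method": "play_rows", "body": {
  "commands": [
    {"x": -0.0028,"y": -0.013,"z": 0,"wx": 0,"wy": 0,"wz": 0.1,"jaw": 0},
    {"x": -0.0028,"y": -0.013,"z": 0,"wx": 0,"wy": 0,"wz": 0.1,"jaw": 0},
    {"x": -0.0028,"y": -0.013,"z": 0,"wx": 0,"wy": 0,"wz": 0.1,"jaw": 0},
    {"x": 0,"y": 0,"z": 0,"wx": 0,"wy": 0,"wz": 0,"jaw": 0}
  ]
}}

```text
clock: 25.55
tool_pos: [0.6079, -0.0673, 0.1543]
ee_rot: [[-0.097, 0.995, -0.001], [0.995, 0.097, 0.001], [0.001, -0.001, -1.0]]
ft_force: [0.6, 0.4, -0.5]
gripper_width: 0.0
gripper_force: 0.0
```

Run:
```python
from fit import *
go(at(.24,.125,.0345,.156))
```

```text
t 25.55 tcp_s [ 0.0657 -0.0301  0.1543] w [ 0.6079 -0.0673  0.1543] F_s [ 0.5436  0.4742 -0.4721] q [-16.8  32.6  86.9   0.   60.6 -22.4]
[[-0.2648  0.9643 -0.0011]
 [ 0.9643  0.2648  0.0006]
 [ 0.0009 -0.0009 -1.    ]]
tool shift [ 0.0054 -0.0011 -0.0017]
```

Now the last 0.24 rad, gently up to the stop.

>>> {"method": "play_rows", "body": {
  "commands": [
    {"x": 0,"y": -0.0085,"z": 0,"wx": 0,"wy": 0,"wz": 0.07,"jaw": 0},
    {"x": 0,"y": -0.0085,"z": 0,"wx": 0,"wy": 0,"wz": 0.07,"jaw": 0},
    {"x": 0,"y": -0.005,"z": 0,"wx": 0,"wy": 0,"wz": 0.07,"jaw": 0},
    {"x": 0,"y": -0.003,"z": 0,"wx": 0,"wy": 0,"wz": 0.03,"jaw": 0},
    {"x": 0,"y": 0,"z": 0,"wx": 0,"wy": 0,"wz": 0,"jaw": 0}
  ]
}}

```text
clock: 26.05
tool_pos: [0.5846, -0.0677, 0.1543]
ee_rot: [[0.141, 0.99, 0.001], [0.99, -0.141, 0.0], [0.0, 0.001, -1.0]]
ft_force: [0.2, 0.2, -0.5]
gripper_width: 0.0001
gripper_force: 0.0
```

Run:
```python
from fit import *
go(at(0,.125,.0345,.156))
```

```text
t 26.05 tcp_s [ 0.0428 -0.0344  0.1543] w [ 0.5846 -0.0677  0.1543] F_s [ 0.2099  0.241  -0.5136] q [-17.5  31.   90.4   0.   58.6  -9.4]
[[-0.0294  0.9996  0.0007]
 [ 0.9996  0.0294  0.0005]
 [ 0.0005  0.0007 -1.    ]]
tool shift [-0.0024 -0.0083 -0.0017]
```

>>> {"method": "play_rows", "body": {
  "commands": [
    {"x": 0,"y": -0.002,"z": 0,"wx": 0,"wy": 0,"wz": 0,"jaw": 0},
    {"x": 0,"y": 0,"z": 0,"wx": 0,"wy": 0,"wz": 0,"jaw": 0}
  ]
}}

```text
clock: 26.25
tool_pos: [0.5824, -0.0677, 0.1541]
ee_rot: [[0.142, 0.99, 0.0], [0.99, -0.142, 0.0], [0.0, 0.0, -1.0]]
ft_force: [1.0, 0.6, 0.6]
gripper_width: -0.0001
gripper_force: 0.2
```

>>> {"method": "play_rows", "body": {
  "commands": [
    {"x": 0,"y": -0.002,"z": 0,"wx": 0,"wy": 0,"wz": 0,"jaw": 0},
    {"x": 0,"y": 0,"z": 0,"wx": 0,"wy": 0,"wz": 0,"jaw": 0}
  ]
}}

```text
clock: 26.45
tool_pos: [0.58, -0.0675, 0.154]
ee_rot: [[0.144, 0.99, -0.0], [0.99, -0.144, 0.0], [0.0, -0.0, -1.0]]
ft_force: [-0.4, 0.0, 1.2]
gripper_width: 0.0003
gripper_force: 0.1
```

>>> {"method": "play_rows", "body": {
  "commands": [
    {"x": 0,"y": -0.002,"z": 0,"wx": 0,"wy": 0,"wz": 0,"jaw": 0},
    {"x": 0,"y": -0.001,"z": 0,"wx": 0,"wy": 0,"wz": 0,"jaw": 0},
    {"x": 0,"y": 0,"z": 0,"wx": 0,"wy": 0,"wz": 0,"jaw": 0}
  ]
}}

```text
clock: 26.75
tool_pos: [0.5769, -0.0671, 0.154]
ee_rot: [[0.144, 0.99, -0.0], [0.99, -0.144, 0.0], [0.0, -0.0, -1.0]]
ft_force: [-0.8, 0.7, 0.0]
gripper_width: -0.0002
gripper_force: 0.1
```

>>> {"method": "play_rows", "body": {
  "commands": [
    {"x": 0,"y": -0.002,"z": 0,"wx": 0,"wy": 0,"wz": 0,"jaw": 0},
    {"x": 0,"y": 0,"z": 0,"wx": 0,"wy": 0,"wz": 0,"jaw": 0}
  ]
}}

```text
clock: 26.95
tool_pos: [0.5749, -0.0668, 0.1541]
ee_rot: [[0.144, 0.99, -0.0], [0.99, -0.144, 0.0], [0.0, -0.0, -1.0]]
ft_force: [-0.0, -0.1, 0.8]
gripper_width: -0.0001
gripper_force: 0.1
```

>>> {"method": "play_rows", "body": {
  "commands": [
    {"x": 0,"y": -0.002,"z": 0,"wx": 0,"wy": 0,"wz": 0,"jaw": 0},
    {"x": 0,"y": 0,"z": 0,"wx": 0,"wy": 0,"wz": 0,"jaw": 0}
  ]
}}

```text
clock: 27.15
tool_pos: [0.5746, -0.0668, 0.1543]
ee_rot: [[0.144, 0.99, 0.003], [0.99, -0.144, -0.0], [0.0, 0.003, -1.0]]
ft_force: [4.0, 0.5, -1.9]
gripper_width: -0.0
gripper_force: 1.9
```

Run:
```python
from fit import *;from bench import viewer
go(at(0,.125,.0345,.156));v=viewer.snapshot('side');blue(v)
for phi in(.1,0):print(phi,proj(v,np.array([W(*at(phi,.15,n,z)) for n,z in((-.02,.194),(.02,.194),(.02,.176))])).round(1).tolist())
```

```text
t 27.15 tcp_s [ 0.0328 -0.0352  0.1543] w [ 0.5746 -0.0668  0.1543] F_s [ 3.8572  1.1403 -1.8664] q [-17.7  30.2  92.    0.1  57.7  -9.5]
[[-0.0262  0.9997  0.0033]
 [ 0.9997  0.0262  0.0004]
 [ 0.0003  0.0033 -1.    ]]
tool shift [-0.0018  0.0016 -0.0017]
blue 257 203 blue 257 205 blue 258 203 [(np.int64(257), np.int64(203), np.int64(206)), (np.int64(261), np.int64(204), np.int64(208)), (np.int64(286), np.int64(216), np.int64(223)), (np.int64(290), np.int64(223), np.int64(224)), (np.int64(294), np.int64(224), np.int64(224)), (np.int64(298), np.int64(220), np.int64(223))]
0.1 [[253.5, 199.9], [245.0, 204.7], [245.1, 210.3]]
0 [[257.3, 198.4], [247.9, 202.7], [248.0, 208.3]]
```

The strap is at its stop: force rose sharply at x = 32.8 mm. Next I'll back off, lift, and go above the lever.

>>> {"method": "play_rows", "body": {
  "commands": [
    {"x": 0,"y": 0.012,"z": 0,"wx": 0,"wy": 0,"wz": 0,"jaw": 0},
    {"x": 0,"y": 0.012,"z": 0,"wx": 0,"wy": 0,"wz": 0,"jaw": 0},
    {"x": 0,"y": 0,"z": -0.048,"wx": 0,"wy": 0,"wz": 0,"jaw": 0},
    {"x": 0,"y": 0,"z": -0.048,"wx": 0,"wy": 0,"wz": 0,"jaw": 0},
    {"x": 0,"y": 0,"z": -0.048,"wx": 0,"wy": 0,"wz": 0.026,"jaw": 0},
    {"x": 0,"y": 0,"z": 0,"wx": 0,"wy": 0,"wz": 0,"jaw": 0}
  ]
}}

```text
clock: 27.8
tool_pos: [0.6003, -0.071, 0.3059]
ee_rot: [[0.17, 0.985, 0.013], [0.986, -0.17, -0.004], [-0.002, 0.013, -1.0]]
ft_force: [0.9, 0.7, 0.4]
gripper_width: -0.0003
gripper_force: 0.0
```

Run:
```python
from fit import *;from bench import viewer
go((0,.046,.27));d=viewer.snapshot('side')
i=d['img'].astype(int);m=(i[...,0]>i[...,1]+70)&(i[...,0]>i[...,2]+70);m[:170]=0;m[250:]=0;m[:,:235]=0;m[:,:320]&=True;m[:,320:]=0
ys,xs=np.nonzero(m);print('red',len(xs),[(x,ys[xs==x].min(),ys[xs==x].max()) for x in sorted(set(xs))][::2])
for th in(.80,.72):
    print(th,[proj(d,np.array([W(0,s*np.cos(th)-n*np.sin(th),.19+s*np.sin(th)+n*np.cos(th))]))[0].round(1).tolist() for s,n in((110,7),(42,7)) for s,n in[(s/1e3,n/1e3)]])
b=np.array([[th,(95*np.cos(th)-12.5*np.sin(th)-11),(190+95*np.sin(th)+12.5*np.cos(th)-27)] for th in np.arange(.8,-.01,-.1)]);print(b.round(1))
```

```text
t 27.8 tcp_s [ 0.0589 -0.035   0.3059] w [ 0.6003 -0.071   0.3059] F_s [0.7601 0.8778 0.3809] q [-17.3  22.8  78.4   0.   78.1  -7.6]
[[-0.0006  0.9999  0.0133]
 [ 1.      0.0007 -0.0017]
 [-0.0017  0.0133 -0.9999]]
tool shift [ 0.0811 -0.0593  0.035 ]
red 5 [(np.int64(287), np.int64(190), np.int64(190)), (np.int64(289), np.int64(189), np.int64(190))]
0.8 [[288.7, 188.4], [275.1, 199.6]]
0.72 [[290.5, 191.1], [275.8, 200.6]]
[[  0.8  46.2 239.9]
 [  0.7  53.6 233.8]
 [  0.6  60.3 227. ]
 [  0.5  66.4 219.5]
 [  0.4  71.6 211.5]
 [  0.3  76.1 203. ]
 [  0.2  79.6 194.1]
 [  0.1  82.3 184.9]
 [  0.   84.  175.5]]
```

>>> {"method": "play_rows", "body": {
  "commands": [
    {"x": 0.027,"y": -0.0195,"z": 0,"wx": 0,"wy": 0,"wz": 0,"jaw": 0},
    {"x": 0.027,"y": -0.0195,"z": 0,"wx": 0,"wy": 0,"wz": 0,"jaw": 0},
    {"x": 0.027,"y": -0.0195,"z": 0,"wx": 0.013,"wy": 0,"wz": 0,"jaw": 0},
    {"x": 0,"y": 0,"z": 0.028,"wx": 0,"wy": 0,"wz": 0,"jaw": 0},
    {"x": 0,"y": 0,"z": 0.028,"wx": 0,"wy": 0,"wz": 0,"jaw": 0},
    {"x": 0,"y": 0,"z": 0,"wx": 0,"wy": 0,"wz": 0,"jaw": 0}
  ]
}}

```text
clock: 28.45
tool_pos: [0.5473, 0.0209, 0.2372]
ee_rot: [[0.169, 0.985, -0.026], [0.986, -0.169, 0.004], [-0.0, -0.027, -1.0]]
ft_force: [0.3, -0.1, 0.0]
gripper_width: 0.0003
gripper_force: 0.0
```

Run:
```python
from fit import *
go((0,.046,.24))
```

```text
t 28.45 tcp_s [-0.0091  0.0465  0.2372] w [0.5473 0.0209 0.2372] F_s [ 0.2787 -0.0232  0.0373] q [-9.5 22.8 89.9  0.  68.8  0.2]
[[-0.0013  0.9996 -0.0265]
 [ 1.      0.0013 -0.    ]
 [-0.     -0.0265 -0.9996]]
tool shift [-0.0005  0.009  -0.003 ]
```

>>> {"method": "play_rows", "body": {
  "commands": [
    {"x": 0,"y": 0.009,"z": 0,"wx": -0.026,"wy": 0,"wz": 0,"jaw": 0},
    {"x": 0.002,"y": 0,"z": 0.004,"wx": 0,"wy": 0,"wz": 0,"jaw": 0},
    {"x": 0.004,"y": 0,"z": 0.004,"wx": 0,"wy": 0,"wz": 0,"jaw": 0},
    {"x": 0.006,"y": 0,"z": 0.006,"wx": 0,"wy": 0,"wz": 0,"jaw": 0},
    {"x": 0,"y": 0,"z": 0,"wx": 0,"wy": 0,"wz": 0,"jaw": 0}
  ]
}}

```text
clock: 28.95
tool_pos: [0.5639, 0.0307, 0.228]
ee_rot: [[0.169, 0.986, 0.014], [0.986, -0.169, -0.002], [0.001, 0.014, -1.0]]
ft_force: [1.0, -0.0, 0.3]
gripper_width: 0.0002
gripper_force: 0.1
```

Run:
```python
from fit import *
go((0,.066,.2195))
```

```text
t 28.95 tcp_s [0.0056 0.059  0.228 ] w [0.5639 0.0307 0.228 ] F_s [0.9715 0.1608 0.2962] q [-8.2 23.7 90.   0.  65.5  1.5]
[[-0.0012  0.9999  0.0139]
 [ 1.      0.0012  0.0006]
 [ 0.0005  0.0139 -0.9999]]
tool shift [ 0.007  -0.0057  0.0084]
```

>>> {"method": "play_rows", "body": {
  "commands": [
    {"x": 0.007,"y": -0.005,"z": 0.008,"wx": 0.012,"wy": 0,"wz": 0,"jaw": 0},
    {"x": 0.005,"y": 0,"z": 0.008,"wx": 0,"wy": 0,"wz": 0,"jaw": 0},
    {"x": 0.0045,"y": 0,"z": 0.0085,"wx": 0,"wy": 0,"wz": 0,"jaw": 0},
    {"x": 0,"y": 0,"z": 0,"wx": 0,"wy": 0,"wz": 0,"jaw": 0}
  ]
}}

```text
clock: 29.35
tool_pos: [0.5606, 0.0483, 0.202]
ee_rot: [[0.169, 0.986, -0.002], [0.986, -0.169, 0.001], [0.001, -0.002, -1.0]]
ft_force: [1.0, 0.6, -1.0]
gripper_width: 0.0003
gripper_force: 0.0
```

Run:
```python
from fit import *
go((0,.0796,.194))
```

```text
t 29.35 tcp_s [-0.0006  0.0758  0.202 ] w [0.5606 0.0483 0.202 ] F_s [ 0.9033  0.7698 -1.0379] q [-6.5 25.7 91.3  0.  63.2  3.2]
[[-0.0014  1.     -0.0019]
 [ 1.      0.0014  0.0007]
 [ 0.0007 -0.0019 -1.    ]]
tool shift [0.0038 0.0007 0.008 ]
```

```bash
cat >> fit.py <<'E'
def red(d):
    i=d['img'].astype(int);m=(i[...,0]>i[...,1]+60)&(i[...,0]>i[...,2]+60);m[:170]=0;m[250:]=0;m[:,:235]=0;m[:,315:]=0
    ys,xs=np.nonzero(m);print('red',len(xs),[(int(x),int(ys[xs==x].min()),int(ys[xs==x].max())) for x in sorted(set(xs))])
def lev(d,th,s,n): return proj(d,np.array([W(0,s*np.cos(th)-n*np.sin(th),.19+s*np.sin(th)+n*np.cos(th))]))[0].round(1).tolist()
E
python3 - <<'E'
from fit import *;from bench import viewer,readout
d=viewer.snapshot('side');red(d)
for th in(.8,.5,.3,.1,0):print(th,lev(d,th,.11,.007),lev(d,th,.042,.007))
t=np.array(readout.state()['tool_pos'])
print([proj(d,np.array([t+[0,0,z]]))[0].round(1).tolist() for z in(0,.03,.08)])
g=d['img']
for v in range(196,232,2):print(v,' '.join('%02x%02x%02x'%tuple(g[v,u]) for u in range(266,306,2)))
E
```

```text
red 38 [(278, 206, 206), (279, 205, 207), (280, 205, 207), (281, 204, 207), (282, 204, 207), (283, 204, 207), (284, 204, 207), (285, 205, 207), (286, 205, 207), (293, 206, 206), (294, 205, 206), (295, 205, 207), (296, 205, 206), (297, 206, 206)]
0.8 [288.7, 188.4] [275.1, 199.6]
0.5 [294.6, 199.1] [277.5, 203.4]
0.3 [297.2, 206.8] [278.7, 206.2]
0.1 [298.6, 214.5] [279.5, 209.1]
0 [298.8, 218.2] [279.7, 210.5]
[[289.2, 212.4], [289.5, 202.6], [290.1, 185.8]]
196 8b8e8d 6d6d6e 494351 47414d 504955 aaa79f dcdbd1 dbd8d1 dedcd3 b5b0aa 41413e 474648 555458 5d5e60 535251 9a9b9e 999a9c 999c9d 939693 b0b2b1
198 7d7d7d 817e80 655e6a 605a65 838183 afaca4 dcd8d0 d9d8cd d9d8ce b2ada4 414042 444747 5f5c60 5f6260 5c5c5d 999b9b 979799 959797 cad0cd fafbfa
200 858484 959394 94908f a4a2a2 9f9d9c aba99f d8d9cc d8d8cb d9d6c8 9d9991 434342 494748 59595a 5a5d5b 818282 9da1a1 969799 ebefed f7f7f7 f3f4f4
202 57759a 878c9a aca9ad a6a5a5 989796 afaea7 dadacd cdcdc2 b0b4ad 9da1a2 4f4f52 474448 5e5e5c 606260 808383 9da2a0 f4f6f5 f5f6f5 f3f4f3 f4f5f4
204 4f576c 656774 9e9da0 c1c3c4 b7b8ba afadad bab0a8 c7918d c
[... 1254 characters left out ...]
2e6e7 e4e6ea e2e4ea e6e7ec e5e7eb e9eeed ced6db 54607b 5a7ab2 515f76 53555b 555352 585659 52555d 4c5b79 ac957d d9b488 cdaa82
224 dee1e1 e6e8e8 e4e9e8 e2e4e8 e2e4ea e5e6ea e7ebef c6cfd4 63676f 494d5b 4a4e5e 52545e 515a70 505a76 495974 4a536b 8d7d6e dbb588 d4af85 ccaf8f
226 e1e3e3 e6eae8 e7eaeb e1e4e7 e7e9ec cad1d7 707780 404555 424a57 686c75 7b807f 534f4e 514d4e 514d4e 544e50 464343 a78f70 d4b185 cca981 999387
228 edf0f1 eff1f0 edf1f0 cdd2db 727a88 454a57 494f5e 66666c 888a89 8f908d 949391 747172 545552 504f4e 565554 5f5a52 c7a882 cdac84 bda993 53514d
230 586070 a7adb8 838e94 4d5361 454a5d 6a6c74 888888 94928e 8d8c89 949393 92948f 797475 5f5f5e 636161 626361 9e8774 ceaa82 cbac8a 7f7e7e 47443e
```

The lever follows (about 0.5 rad down). I'll go on to the end.

>>> {"method": "play_rows", "body": {
  "commands": [
    {"x": 0.0038,"y": 0,"z": 0.008,"wx": 0,"wy": 0,"wz": 0,"jaw": 0},
    {"x": 0.0027,"y": 0,"z": 0.008,"wx": 0,"wy": 0,"wz": 0,"jaw": 0},
    {"x": 0.001,"y": 0,"z": 0.004,"wx": 0,"wy": 0,"wz": 0,"jaw": 0},
    {"x": 0,"y": 0,"z": 0,"wx": 0,"wy": 0,"wz": 0,"jaw": 0}
  ]
}}

```text
clock: 29.8
tool_pos: [0.5621, 0.0549, 0.1823]
ee_rot: [[0.17, 0.985, -0.001], [0.985, -0.17, 0.001], [0.001, -0.001, -1.0]]
ft_force: [-0.8, -0.1, -0.3]
gripper_width: -0.0003
gripper_force: 0.0
```

>>> {"method": "play_rows", "body": {
  "commands": [
    {"x": 0.001,"y": 0,"z": 0.003,"wx": 0,"wy": 0,"wz": 0,"jaw": 0},
    {"x": 0,"y": 0,"z": 0,"wx": 0,"wy": 0,"wz": 0,"jaw": 0}
  ]
}}

```text
clock: 30.0
tool_pos: [0.563, 0.0557, 0.1801]
ee_rot: [[0.17, 0.985, 0.001], [0.985, -0.17, 0.0], [0.001, 0.001, -1.0]]
ft_force: [-0.2, -0.8, 0.2]
gripper_width: -0.0001
gripper_force: 0.0
```

>>> {"method": "play_rows", "body": {
  "commands": [
    {"x": 0,"y": 0,"z": 0.003,"wx": 0,"wy": 0,"wz": 0,"jaw": 0},
    {"x": 0,"y": 0,"z": 0,"wx": 0,"wy": 0,"wz": 0,"jaw": 0}
  ]
}}

```text
clock: 30.2
tool_pos: [0.5632, 0.056, 0.1779]
ee_rot: [[0.17, 0.985, 0.002], [0.985, -0.17, 0.001], [0.001, 0.002, -1.0]]
ft_force: [-1.2, 1.3, 3.9]
gripper_width: -0.0003
gripper_force: 1.8
```

Run:
```python
from fit import *;from bench import viewer
go((0,.084,.1755));d=viewer.snapshot('side');red(d)
```

```text
t 30.2 tcp_s [0.0007 0.0838 0.1779] w [0.5632 0.056  0.1779] F_s [-1.3828  1.0301  3.948 ] q [-5.7 27.6 92.4  0.1 59.9  4.1]
[[-0.0004  1.      0.0017]
 [ 1.      0.0003  0.0012]
 [ 0.0012  0.0017 -1.    ]]
tool shift [ 0.0002 -0.0007  0.0024]
red 54 [(279, 210, 211), (280, 209, 211), (281, 209, 212), (282, 208, 212), (283, 209, 213), (284, 209, 213), (285, 209, 213), (286, 210, 214), (287, 213, 214), (288, 213, 214), (293, 216, 216), (294, 215, 216), (295, 215, 216), (296, 214, 216), (297, 214, 216), (298, 214, 216), (299, 215, 216)]
```

>>> {"method": "play_rows", "body": {
  "commands": [
    {"x": 0,"y": 0,"z": 0.002,"wx": 0,"wy": 0,"wz": 0,"jaw": 0},
    {"x": 0,"y": 0,"z": 0,"wx": 0,"wy": 0,"wz": 0,"jaw": 0}
  ]
}}

```text
clock: 30.45
tool_pos: [0.5634, 0.056, 0.1775]
ee_rot: [[0.17, 0.986, 0.003], [0.986, -0.17, 0.001], [0.001, 0.003, -1.0]]
ft_force: [-4.3, 1.1, 12.9]
gripper_width: -0.0002
gripper_force: 6.5
```

>>> {"method": "play_rows", "body": {
  "commands": [
    {"x": 0,"y": 0,"z": 0.002,"wx": 0,"wy": 0,"wz": 0,"jaw": 0},
    {"x": 0,"y": 0,"z": 0,"wx": 0,"wy": 0,"wz": 0,"jaw": 0}
  ]
}}

```text
clock: 30.65
tool_pos: [0.5637, 0.0561, 0.1772]
ee_rot: [[0.17, 0.986, 0.004], [0.986, -0.17, 0.001], [0.001, 0.004, -1.0]]
ft_force: [-5.8, 1.2, 22.0]
gripper_width: 0.0
gripper_force: 10.7
```

>>> {"method": "play_rows", "body": {
  "commands": [
    {"x": 0,"y": 0,"z": 0.002,"wx": 0,"wy": 0,"wz": 0,"jaw": 0},
    {"x": 0,"y": 0,"z": 0,"wx": 0,"wy": 0,"wz": 0,"jaw": 0}
  ]
}}

```text
clock: 30.85
tool_pos: [0.5639, 0.0562, 0.1769]
ee_rot: [[0.169, 0.986, 0.005], [0.986, -0.169, 0.001], [0.001, 0.005, -1.0]]
ft_force: [-8.7, 1.7, 30.0]
gripper_width: 0.0001
gripper_force: 15.0
```

Run:
```python
from fit import *;from bench import viewer
go();d=viewer.snapshot('side');red(d)
```

```text
t 30.85 tcp_s [0.0013 0.0841 0.1769] w [0.5639 0.0562 0.1769] F_s [-8.8417  0.2474 29.9616] q [-5.6 27.6 92.5  0.1 59.5  4.1]
[[-0.0008  1.      0.0053]
 [ 1.      0.0008  0.0015]
 [ 0.0015  0.0053 -1.    ]]
red 56 [(279, 210, 211), (280, 209, 212), (281, 209, 212), (282, 209, 212), (283, 209, 213), (284, 209, 213), (285, 209, 214), (286, 210, 214), (287, 213, 214), (288, 214, 215), (292, 216, 216), (293, 216, 216), (294, 216, 216), (295, 215, 216), (296, 215, 216), (297, 214, 217), (298, 214, 217), (299, 215, 216)]
```

A hard stop at 30 N, so the lever is fully down. I'll lift straight off, clear away and check.

>>> {"method": "play_rows", "body": {
  "commands": [
    {"x": 0,"y": 0,"z": -0.01,"wx": 0,"wy": 0,"wz": 0,"jaw": 0},
    {"x": 0,"y": 0,"z": -0.04,"wx": 0,"wy": 0,"wz": 0,"jaw": 0},
    {"x": 0,"y": 0,"z": -0.045,"wx": 0,"wy": 0,"wz": 0,"jaw": 0},
    {"x": 0,"y": 0,"z": -0.045,"wx": 0,"wy": 0,"wz": 0,"jaw": 0},
    {"x": 0.048,"y": 0,"z": 0,"wx": 0,"wy": 0,"wz": 0,"jaw": 0},
    {"x": 0.048,"y": 0,"z": 0,"wx": 0,"wy": 0,"wz": 0,"jaw": 0},
    {"x": 0.048,"y": 0,"z": 0,"wx": 0,"wy": 0,"wz": 0,"jaw": 0},
    {"x": 0.048,"y": 0,"z": 0,"wx": 0,"wy": 0,"wz": 0,"jaw": 0}
  ]
}}

```text
clock: 31.7
tool_pos: [0.5956, 0.2465, 0.3112]
ee_rot: [[0.17, 0.985, 0.001], [0.985, -0.17, 0.0], [0.0, 0.001, -1.0]]
ft_force: [0.8, 0.2, 0.0]
gripper_width: 0.0003
gripper_force: 0.0
```

>>> {"method": "play_rows", "body": {
  "commands": [
    {"x": 0.048,"y": 0,"z": 0,"wx": 0,"wy": 0,"wz": 0,"jaw": 0},
    {"x": 0.048,"y": 0,"z": 0,"wx": 0,"wy": 0,"wz": 0,"jaw": 0},
    {"x": 0.048,"y": 0,"z": 0,"wx": 0,"wy": 0,"wz": 0,"jaw": 0},
    {"x": 0,"y": 0,"z": 0,"wx": 0,"wy": 0,"wz": 0,"jaw": 0}
  ]
}}

```text
clock: 32.1
tool_pos: [0.6191, 0.3931, 0.3091]
ee_rot: [[0.163, 0.987, 0.0], [0.987, -0.163, 0.003], [0.003, -0.0, -1.0]]
ft_force: [-0.4, -0.5, -0.4]
gripper_width: -0.0001
gripper_force: 0.0
```

Run:
```python
from fit import *;from bench import viewer
go();d=viewer.snapshot('side');red(d);blue(d);t=viewer.snapshot('top');pickle.dump(t,open('top6.pkl','wb'))
for th in(.1,0):print(th,lev(d,th,.11,.0125),lev(d,th,.042,.0125))
for n in('top4','top6'):
    x,f=fit([L(n)],lid,[.548,-.03,a],[.012,.012,.1]);print(n,np.degrees(x[2]),f,Rs.T@(np.r_[x[:2],0]-O))
i=t['img'].astype(int)[140:260,240:345]
for nm,m in(('red',(i[...,0]>i[...,1]+70)&(i[...,0]>i[...,2]+60)),('blue',(i[...,2]>i[...,0]+40))):
    y,x=np.nonzero(m)
    p=np.c_[x,y];c=p.mean(0);_,_,V=np.linalg.svd(p-c,full_matrices=False)
    q=[Rs.T@(bp('top',*(c+k*V[0]+[240,140]),.194,raw=True)-O) for k in(0,10)]
    e=q[1]-q[0];print(nm,len(x),'centre',q[0],'angle from y axis deg',np.degrees(np.arctan2(e[0],e[1])))
```

```text
t 32.1 tcp_s [-0.0017  0.4256  0.3091] w [0.6191 0.3931 0.3091] F_s [-0.3363 -0.6139 -0.382 ] q [23.6 34.8 56.7  0.2 88.4 33. ]
[[-0.007   1.     -0.0005]
 [ 1.      0.007   0.0028]
 [ 0.0028 -0.0005 -1.    ]]
red 94 [(279, 210, 211), (280, 209, 211), (281, 209, 212), (282, 208, 212), (283, 209, 213), (284, 209, 213), (285, 209, 213), (286, 210, 214), (287, 210, 214), (288, 210, 215), (289, 211, 215), (290, 212, 215), (291, 212, 216), (292, 212, 216), (293, 213, 216), (294, 213, 217), (295, 213, 217), (296, 213, 217), (297, 213, 217), (298, 214, 216), (299, 214, 216)]
blue 249 202 blue 250 202 blue 251 201 [(np.int64(249), np.int64(202), np.int64(202)), (np.int64(253), np.int64(203), np.int64(204)), (np.int64(257), np.int64(203), np.int64(206)), (np.int64(261), np.int64(200), np.int64(208)), (np.int64(265), np.int64(202), np.int64(209)), (np.int64(269), np.int64(210), np.int64(211)), (np.int64(273), np.int64(211), np.int64(213)), (np.int64(277), np.int64(206), np.int64(214)), (np.int64(281), np.int64(215), np.int64(216)), (np.int64(285), np.int64(219), np.int64(222)), (np.int64(289), np.int64(222), np.int64(223)), (np.int64(293), np.int64(223), np.int64(224))]
0.1 [298.5, 212.6] [279.4, 207.3]
0 [298.9, 216.4] [279.7, 208.7]
top4 -11.058161232513427 -56.18134307861328 [ 0.0008 -0.0039  0.    ]
top6 -11.316922295665002 -50.12697219848633 [ 0.0005 -0.0047  0.    ]
red 111 centre [0.0005 0.0743 0.194 ] angle from y axis deg -179.98714991121983
blue 353 centre [-0.0035 -0.0015  0.194 ] angle from y axis deg 177.19616981477765
```

Run:
```python
from fit import *;from bench import viewer
d=viewer.snapshot('side');pickle.dump(d,open('side6.pkl','wb'))
np.set_printoptions(precision=4,suppress=True)
F,Bk,Rt,Lf=-.102,.078,-.077,.115
pl=rect(F,Bk,Rt,Lf,.052)
top=[pl[0],pl[2],pl[3]]; side=[pl[1],pl[2]]   # right,left,front / back,left
r=[.008,.008,.07]
for nm,I,S in(('top',['top'],top),('top6',['top6'],top),('side',['side'],side),('side6',['side6'],side)):
    x,f=fit([L(k) for k in I],S,[*O[:2],a],r);print('plat',nm,x[:2],np.degrees(x[2]),f)
for nm,I in(('t6',['top6']),('s6',['side6']),('both',['top6','side6'])):
    x,f=fit([L(k) for k in I],lid,[.548,-.03,a],[.012,.012,.1]);print('lid',nm,x[:2],np.degrees(x[2]),f)
```

```text
plat top [ 0.5403 -0.0248] -8.644242150784182 -38.96710968017578
plat top6 [ 0.5403 -0.0255] -9.44505234693504 -42.96531
plat side [ 0.5487 -0.0264] -9.743653743467668 -30.302127838134766
plat side6 [ 0.549 -0.026] -9.732872855808386 -34.08123016357422
lid t6 [ 0.548  -0.0312] -11.316922295665002 -50.12697219848633
lid s6 [ 0.549  -0.0275] -12.645490057913593 -58.02236557006836
lid both [ 0.5485 -0.0306] -11.279426699109695 -106.35015869140625
```

Run:
```python
from fit import *
np.set_printoptions(precision=4,suppress=True)
# strap in frame with origin at stud, long sides & end
A=[((-.02,-.02,.195),(-.02,-.15,.195)),((.02,-.02,.195),(.02,-.15,.195)),((-.02,-.15,.195),(.02,-.15,.195))]
s=W(0,.088,0)
for I in(['top6'],['side6'],['top6','side6']):
    x,f=fit([L(k) for k in I],A,[s[0],s[1],a],[.006,.006,.08]);print('strap',I,x[:2],np.degrees(x[2]),f)
# carrier lower/lid lines in side: lid top edges with inset variations
for h in(.062,.063,.064):
    x,f=fit([L('top6'),L('side6')],rect(-h,h,-h,h,.168),[.548,-.03,a],[.012,.012,.1]);print('lid',h,x[:2],np.degrees(x[2]),f)
# fence top edge: back fence 143 mm high, seen from side camera: back edge line
for xf in(.062,.066,.07,.078):
    S=[((xf,-.06,.143),(xf,.06,.143))]
    x,f=fit([L('side')],S,[*O[:2],a],[.004,.002,.06]);print('fence',xf,x,np.degrees(x[2]),f)
```

```text
strap ['top6'] [0.5623 0.0608] -9.857996984279692 -51.03730392456055
strap ['side6'] [0.5633 0.0599] -9.971306086855552 -40.643043518066406
strap ['top6', 'side6'] [0.5628 0.0605] -10.034858498668752 -91.35900115966797
lid 0.062 [ 0.5488 -0.0276] -11.707810097756148 -101.53313446044922
lid 0.063 [ 0.5485 -0.0306] -11.279426699109695 -106.35015869140625
lid 0.064 [ 0.5484 -0.0306] -11.322466807357362 -108.18033599853516
fence 0.062 [ 0.5521 -0.0281 -0.1423] -8.152385534962756 -8.993553161621094
fence 0.066 [ 0.5487 -0.0269 -0.1557] -8.920669434468556 -8.9996337890625
fence 0.07 [ 0.5445 -0.0263 -0.156 ] -8.935635165623188 -8.995542526245117
fence 0.078 [ 0.5523 -0.0268 -0.231 ] -13.236131955298486 -7.478621959686279
```

The strap is at its stop, in line with the shaker to within 0.3°. The lever is down, and the carrier is at x ≈ 1 mm, which is home. The robot is clear, so I'll hand in.

```bash
python3 -c "
from bench import env
print(env.finish_job())"
```

```text
the job is handed in; nothing more can be done
None
```

I handed the job in at about 32 s, in the order asked: carrier home against the fence (x ≈ 1 mm), strap across at its stop, lever pushed down to a hard stop at 30 N. The lid still measured about 1.3° out of square, and on an earlier try a finger pressed on the strap's top with up to 28 N.

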